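# Load the tint magazine

## Task

Load two tint cartridges into the slanted clear magazine tube: first the blue one, then the yellow one behind it, each pushing what is already inside deeper, until the red follower is fully home at the closed end of the tube. Leave the red and white cartridges standing in the rack and do not disturb the other things on the bench.

Things in the scene. Friction and masses are not known exactly. Their poses are not given: they have to be found in the camera images.
- blue_center (a point): centre (half-way up) of the blue cartridge: a round plastic cylinder 30 mm in diameter and 80 mm long, about 80 g, standing upright in a hole of the black rack. Its own z runs along it, from the tapered foot (22 mm across, widening to 30 mm over the first 6 mm) to the flat top. It stands 58 mm out of the rack.
- yellow_center (a point): the same for the yellow cartridge
- red_center (a point): the same for the red cartridge, which stays in the rack
- white_center (a point): the same for the white cartridge, which stays in the rack
- rack: black fixed block 160 x 160 x 30 mm, origin at the centre of its underside; four holes 34 mm wide and 22 mm deep at x, y = +-40 mm in its frame (80 mm apart), one cartridge in each in any order
- tube: clear magazine tube leaning 30 degrees from vertical, mouth roughly towards the robot. Origin: centre of the mouth, 195 mm above the bench; z runs along the tube, out of the mouth (cartridges go in along -z). Bore 32.4 mm, outside 39 mm; the last 8 mm flare to a 44 mm opening (52 mm outside). Closed 170 mm below the mouth. With both cartridges home the last stands 5 mm out of it
- follower (a joint): how far (m) the red follower disc inside the tube has been pushed in: at 0 its upper face lies 30 mm below the mouth, at 0.125 it is on its stop, fully home, 155 mm below the mouth. It starts between 0 and 0.012, resists with about 5 N of friction and stays where it is left (no spring)
- tin: closed paint tin with a blue band, 108 mm in diameter, 125 mm high, bystander; origin at the centre of its underside
- jar: closed jar, 60 mm in diameter, 70 mm high, bystander; origin at the centre of its underside
- tape: yellow ring, 90 mm in diameter, 24 mm high, lying flat, bystander; origin at the centre of its underside
- driver: screwdriver lying on the bench, bystander; its x axis runs along it
- cup: white mixing cup, 84 mm in diameter, 95 mm high, bystander; origin at the centre of its underside
- scraper: scraper lying on the bench, bystander; its x axis runs along it
- magazine: fixed stand that carries the tube: base plate 200 x 130 x 12 mm, grey cheeks and box behind, all lower than 100 mm. Origin on the bench, 50 mm further along its x axis than the mouth
Not all that is in view belongs to the job. What is shaped like the part that bears blue_center but turquoise is not meant. Of the things that look like the part that bears yellow_center, the larger one is meant.

How it is judged:
By the outcome, as a careful person would: the job done as asked, in the order asked, and still so for the second after the job is handed in, with the robot touching nothing.
It also fails if it takes over 67 s, if anything falls off the work surface, if the arm or the gripper's body presses on something with over 40 N, if the wrist force passes 120 N, or if a joint passes its speed limit or range.

## Robot

A 6-joint arm with a two-finger parallel gripper is mounted at the origin on the work surface. World frame = base frame: x ahead of the robot, y to its left, z up, the work surface at z = 0. Lengths are in m, angles in rad, forces in N, time in s.
With the tool pointing down it reaches from about 0.425 to 0.95 m from the base axis. Payload 3.5 kg.
Tool frame: the origin (TCP) lies on the centre line of the jaws, within the pads' length; the fingertips stand ahead of it and the grasp point (between the pads) lies 11 mm behind it (tips_ahead is the z of the fingertips in the tool frame, in m); z points along the fingers, y is the direction in which the jaws open and shut (so a half turn about z gives the same grasp; the last joint's range is limited). The gripper opens to 85 mm and grips with 20 to 120 N. Pads are 22 mm wide; open, the fingers measure 114 mm over their backs; the gripper's body (76 mm by 85 mm) begins 54 mm behind the grasp point. The pads swing forward as they close: fully open they stand 13 mm farther back than shut.
Start: joints at [-1.318, 0.286, 1.577, -0, 1.279, -0.15], TCP at [0.265, -0.621, 0.202] pointing down, gripper open.
Joint ranges: [-2.77, 2.77], [-0.9, 2.22], [0.21, 2.48], [-1.53, 4.67], [0.24, 2.81], [-2.84, 2.84]. Speed limits (rad/s): [2.79, 2.79, 3.14, 3.14, 3.14, 3.14].

## Interface

Orientations are given as a unit quaternion [x, y, z, w].
In Python, from plant import * gives the robot as it stands. The module is installed in compiled form; this text tells all that it offers.
- The arm moves only by the tool move_arm, never from a script. Its arguments are lists of equal length, an entry for each row: "linear": the shift along the world's x, y, z in m, a list of three; "twist": the turn, a rotation vector about the world's x, y, z in degrees, a list of three. A call has 1 to 20 rows; each row shifts and turns the pose as measured when the row begins; what a row does not reach is not made up. A row lasts 1/12 s, in which the tool goes at most 41.7 mm and 7.16 degrees, less where a joint would pass 70% of its speed; a pose out of reach is approached as far as the arm can. A call is refused whole if a number of a shift passes 0.0417 or a number of a turn 7.16, either way. A call with a gripper value outside its range is refused whole. "grip" is the opening, from 0 (shut) to 1 (fully open), set as the call begins (left out, the last holds). The fingers move at their own pace and stop on an object; "force" is the grip in N (left out, the last holds). Time passes only in rows, so rows that do not move let the fingers close. It gives the time, the measured TCP pose, the force and the opening at its end, in the units of the state.
- get_state(): the state, without advancing time (a new reading comes with each control period).
- read_camera(name): name is "side" or "top"; returns a dict with "img" (480x640x3 uint8, blue, green, red), "depth" (480x640 float32, m along the optical axis (not along the pixel's ray), 0 where there is no reading), "fx", "fy", "cx", "cy" (pixels), "rvec" (rotation vector, rad) and "tvec" (3), from world to camera coordinates, as OpenCV has them. Camera axes: x right, y down, z forward; pixel columns grow to the right and rows downward; lengths in m; the calibration is good to about 2 mm. A picture is of the moment at which its call begins.
- sign_off(): hands the job in, once; it reports no verdict.
The state is a dict: "time": time; "qpos": joint angles; "dq": joint speeds; "joint_efforts": joint torques, N m; "eef_pos": TCP position; "tcp_rot": TCP orientation; "contact_force": force on the tool from outside, world axes, zero at the start; "wrist_torque": the same for the moment, N m; "opening": opening from 0.0 (shut) to 1.0 (fully open).
Only numpy, scipy, OpenCV 4.12 (cv2) and the standard library are available. Lean on these libraries where they do the work, as an engineer would, in place of code of your own. Each camera call takes 0.05 s, during which the arm holds its last target.

## Working session

There is one attempt and no reset: what is moved stays moved. The work goes in short steps, Python scripts to look and compute and a tool call to move; the robot and the scene stay as the last step left them, time stands still between calls to the robot, and variables do not carry over. Pictures are saved under pics/ and viewed, and the job is handed in when it is done.

Besides the shell and the picture viewer there is one more tool, called after "Emit:" as a command line: name --argument value ..., lists and objects as JSON in quotes. move_arm: Moves the arm, as the interface text tells. Its arguments: {"type":"object","properties":{"linear":{"type":"array","items":{"type":"array","items":{"type":"number"}}},"twist":{"type":"array","items":{"type":"array","items":{"type":"number"}}},"grip":{"type":"number"},"force":{"type":"number"}},"required":["linear","twist"]}

```bash
mkdir -p pics; python3 - <<'E'
from plant import *
import cv2,numpy as np
for n in("side","top"):
    c=read_camera(n); cv2.imwrite(f"pics/{n}0.png",c["img"]); np.savez(f"{n}0.npz",**c)
    R=cv2.Rodrigues(np.array(c["rvec"]))[0]; print(n,c["fx"],c["fy"],c["cx"],c["cy"],"pos",(-R.T@np.array(c["tvec"]).ravel()).round(3)); print(R.round(3))
s=get_state(); print(s)
E
```

```text
side 536.2948948186288 536.2948948186288 321.06808308655405 245.11319118807472 pos [0.154 0.9   1.033]
[[-0.887 -0.461  0.008]
 [-0.321  0.604 -0.73 ]
 [ 0.332 -0.65  -0.684]]
top 574.9058777863575 574.9058777863575 330.6269425545745 239.0395953665486 pos [0.346 0.003 1.684]
[[-0.022 -1.    -0.01 ]
 [-0.989  0.023 -0.143]
 [ 0.143  0.007 -0.99 ]]
{'time': 0.1, 'qpos': array([-1.31797004e+00,  2.87140674e-01,  1.57805276e+00, -2.34807855e-05,
        1.27861674e+00, -1.50007661e-01]), 'dq': array([-0.00032753, -0.00121281, -0.00515392, -0.00093104,  0.00125442,
       -0.00159639]), 'joint_efforts': array([ 1.18051794e-03, -4.07292116e+01, -2.93698096e+01, -1.14632157e-04,
        3.38980928e-03,  3.69627358e-06]), 'eef_pos': array([ 0.26446474, -0.62030313,  0.20073118]), 'tcp_rot': array([ 9.79782803e-01,  2.00061063e-01, -6.81995461e-05, -1.10671467e-03]), 'contact_force': array([-0.20758747,  0.91600659, -0.53641273]), 'wrist_torque': array([0.06220778, 0.0522089 , 0.00275612]), 'opening': 1.002235533328035}
```

View pics/side0.png

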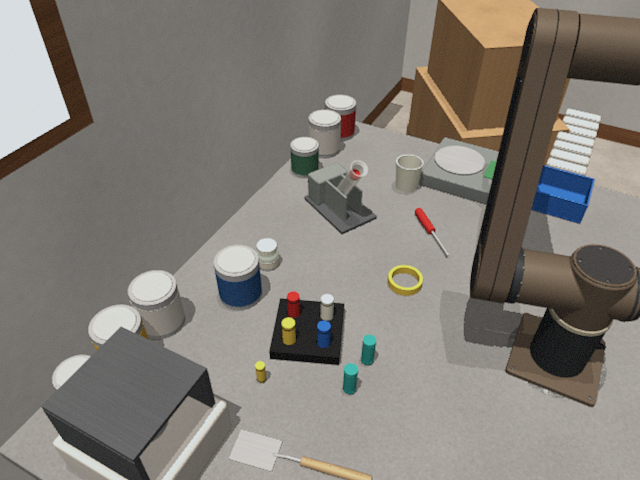

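View pics/top0.png

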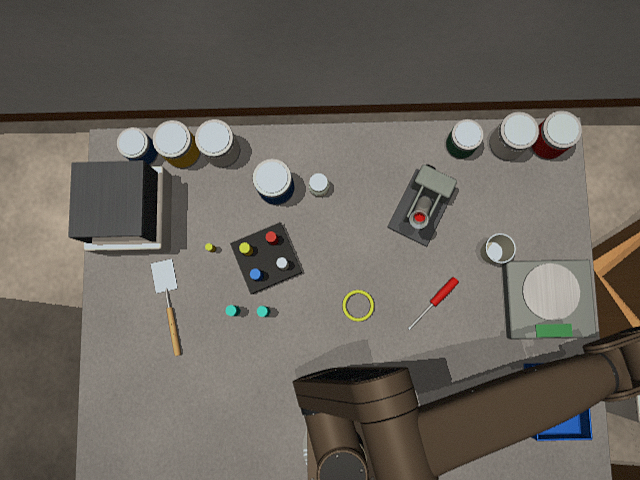

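Blue candidates: blue in the rack at top (255,274) against the turquoise ones at (232,310) and (263,311). The rack one is truly blue. Yellow candidates: rack (245,248) and a small one at (209,247). The larger one, in the rack, is meant. I'll confirm this in a crop and measure.

```bash
cat > h.py <<'E'
import cv2,numpy as np
def load(n,k=0): 
    d=np.load(f"{n}{k}.npz"); return {a:d[a] for a in d}
def ray(c,u,v):
    R=cv2.Rodrigues(c["rvec"].astype(float).ravel())[0]; t=c["tvec"].ravel()
    o=-R.T@t; d=R.T@np.array([(u-c["cx"])/c["fx"],(v-c["cy"])/c["fy"],1.]); return o,d
def onplane(c,u,v,z):
    o,d=ray(c,u,v); return o+d*(z-o[2])/d[2]
def proj(c,P):
    return cv2.projectPoints(np.array(P,float).reshape(-1,3),c["rvec"].astype(float).ravel(),c["tvec"].astype(float).ravel(),np.array([[c["fx"],0,c["cx"]],[0,c["fy"],c["cy"]],[0,0,1]],float),None)[0].reshape(-1,2)
def cloud(c):
    R=cv2.Rodrigues(c["rvec"].astype(float).ravel())[0]; t=c["tvec"].ravel()
    v,u=np.mgrid[:480,:640]; Z=c["depth"]; P=np.stack([(u-c["cx"])/c["fx"]*Z,(v-c["cy"])/c["fy"]*Z,Z],-1)
    return (P-t)@R
def tri(a,ua,b,ub):
    o1,d1=ray(a,*ua);o2,d2=ray(b,*ub)
    s=np.linalg.lstsq(np.c_[d1,-d2],o2-o1,rcond=None)[0]
    p,q=o1+s[0]*d1,o2+s[1]*d2; return (p+q)/2,np.linalg.norm(p-q)
E
python3 - <<'E'
from h import *
t=load("top");s=load("side")
for c,n,(x0,y0,x1,y1) in((t,"top",(195,160,335,330)),(s,"side",(235,270,395,400))):
    hsv=cv2.cvtColor(c["img"],cv2.COLOR_BGR2HSV); W=cloud(c)
    for col,lo,hi in(("blue",(105,100,60),(125,255,255)),("yel",(22,100,60),(35,255,255)),("red",(0,120,60),(8,255,255)),("white",(0,0,150),(180,40,255)),("turq",(75,100,60),(100,255,255))):
        m=cv2.inRange(hsv,lo,hi); k=np.zeros_like(m);k[y0:y1,x0:x1]=m[y0:y1,x0:x1]
        nn,l,st,ce=cv2.connectedComponentsWithStats(k)
        for i in range(1,nn):
            if st[i,4]<20: continue
            P=W[l==i]; top=P[:,2]>P[:,2].max()-.012
            print(n,col,ce[i].round(1),st[i],"zmax",P[:,2].max().round(3),"top mean",np.median(P[top],0).round(4), "tops(u,v)",np.argwhere(l==i)[top].mean(0)[::-1].round(1))
a=cv2.resize(t["img"][220:330,190:320],None,fx=3,fy=3,interpolation=2)
b=cv2.resize(t["img"][150:260,370:480],None,fx=3,fy=3,interpolation=2)
cv2.imwrite("pics/crop1.png",np.hstack([a,b]))
a=cv2.resize(s["img"][280:400,240:390],None,fx=3,fy=3,interpolation=2)
b=cv2.resize(s["img"][140:260,290:400],None,fx=3,fy=3,interpolation=2)
cv2.imwrite("pics/crop2.png",np.hstack([a,b]))
E
```

```text
top blue [254.9 273.5] [250 268  11  12 104] zmax 1.684 top mean [0.3463 0.0033 1.6837] tops(u,v) [257. 272.]
top yel [209.2 247. ] [205 243  10   9  57] zmax 0.063 top mean [0.5671 0.3639 0.0576] tops(u,v) [208.5 247. ]
top yel [245.  248.1] [239 242  14  13 126] zmax 1.684 top mean [0.3463 0.0033 1.6837] tops(u,v) [249. 250.]
top red [270.6 236.2] [265 231  12  11  98] zmax 0.098 top mean [0.5876 0.1812 0.0896] tops(u,v) [270.8 236.6]
top white [271.2 177. ] [ 253  160   38   36 1104] zmax 1.684 top mean [0.3463 0.0033 1.6837] tops(u,v) [268.7 170. ]
top white [317.8 181.6] [307 173  21  18 273] zmax 0.082 top mean [0.7448 0.0466 0.0728] tops(u,v) [317.8 182.2]
top white [281.2 262.3] [276 257  11  11  90] zmax 0.097 top mean [0.5134 0.1535 0.0895] tops(u,v) [281.1 262.7]
top turq [230.9 310.1] [226 305  12  11  97] zmax 1.684 top mean [0.3463 0.0033 1.6837] tops(u,v) [230. 314.]
top turq [262.  310.8] [257 306  11  11  98] zmax 0.088 top mean [0.3817 0.2087 0.0803] tops(u,v) [261.7 310.9]
side blue [245.3 291.9] [235 275  24  31 500] zmax 1.033 top mean [0.154  0.8998 1.0329] tops
[... 337 characters left out ...]
u,v) [291. 323.]
side yel [260.2 371.2] [255 361  11  22 173] zmax 1.033 top mean [0.154  0.8998 1.0329] tops(u,v) [259. 379.]
side red [293.1 303.8] [287 292  13  26 263] zmax 1.033 top mean [0.154  0.8998 1.0329] tops(u,v) [292. 298.]
side white [241.3 272. ] [235 270  17   6  76] zmax 0.131 top mean [0.7175 0.2063 0.125 ] tops(u,v) [241.3 272. ]
side white [319.4 337.3] [  235   270   160   130 13685] zmax 1.033 top mean [0.154  0.8998 1.0329] tops(u,v) [318.8 335.5]
side turq [368.  349.3] [361 335  15  30 349] zmax 1.033 top mean [0.154  0.8998 1.0329] tops(u,v) [372.5 346.5]
side turq [349.8 378.1] [343 363  15  31 366] zmax 1.033 top mean [0.154  0.8998 1.0329] tops(u,v) [348.6 384.6]
```

View pics/crop1.png

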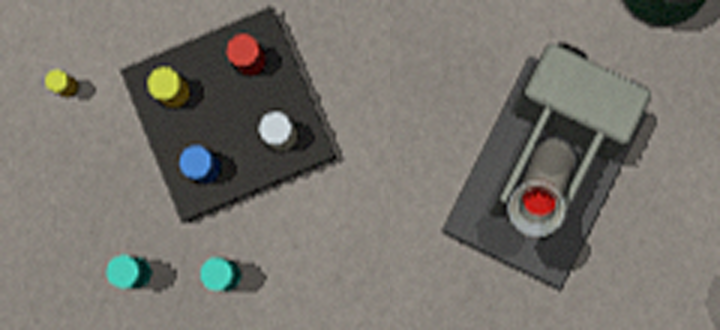

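View pics/crop2.png

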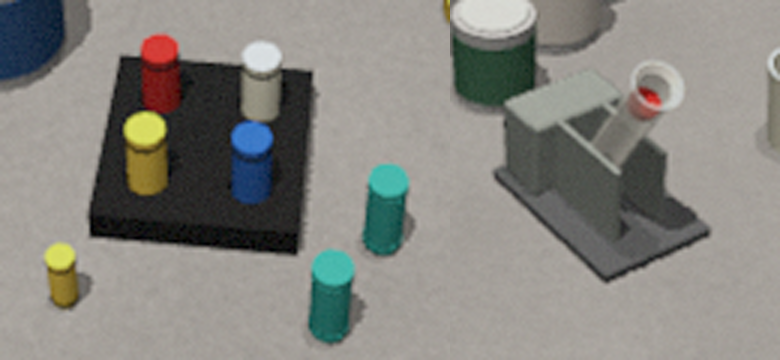

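The crops confirm it: the rack's yellow (larger) and the rack's saturated blue. Next, precise measurement of the cap tops, rack and tube.

```bash
cat > meas.py <<'E'
from h import *
t=load("top");s=load("side")
def comp(c,m,roi,amin=15):
    x0,y0,x1,y1=roi;k=np.zeros_like(m);k[y0:y1,x0:x1]=m[y0:y1,x0:x1]
    n,l,st,ce=cv2.connectedComponentsWithStats(k,connectivity=4)
    i=1+np.argmax(st[1:,4]); return l==i,ce[i],st[i]
# tops: bright faces
seeds={"blue":((255,274),(324,326)),"yel":((245,248),(288,324)),"red":((271,236),(293,298)),"white":((281,262),(327,299))}
for nme,(a,b) in seeds.items():
    cs=[]
    for c,p in((t,a),(s,b)):
        x,y=p; ref=np.median(c["img"][y-1:y+2,x-1:x+2].reshape(-1,3),0)
        m=(np.abs(c["img"].astype(float)-ref).max(-1)<28).astype(np.uint8)
        _,ce,st=comp(c,m,(x-10,y-10,x+11,y+11)); cs.append((ce,st))
    P,e=tri(t,cs[0][0],s,cs[1][0])
    print(nme,cs[0][0].round(1),cs[0][1],cs[1][0].round(1),cs[1][1],"tri",P.round(4),e.round(4),"topplane",onplane(t,*cs[0][0],.088).round(4),"side",onplane(s,*cs[1][0],.088).round(4))
E
python3 meas.py
python3 - <<'E'
from h import *
t=load("top");s=load("side")
# rack outline in top
g=t["img"].max(-1); m=((g<62)).astype(np.uint8)
cv2.imwrite("pics/c3.png",np.hstack([cv2.resize(t["img"][160:250,380:465],None,fx=4,fy=4,interpolation=0),cv2.resize(s["img"][155:235,300:380],None,fx=4,fy=4,interpolation=0)[:360]]) if 0 else cv2.resize(t["img"][160:250,380:465],None,fx=6,fy=6,interpolation=0))
cv2.imwrite("pics/c4.png",cv2.resize(s["img"][150:235,300:380],None,fx=7,fy=7,interpolation=0))
W=cloud(t); 
mm=(W[...,2]>.1)&(W[...,2]<.22); 
ys,xs=np.nonzero(mm[180:250,385:460]); print(len(ys))
for y in range(195,232,3): print(y,[ (W[y,x,2]*1000).round() for x in range(400,450,3)])
E
```

```text
blue [254.6 273.5] [250 269  10  10  81] [323.7 325.4] [318 321  13  10 103] tri [0.4867 0.2283 0.085 ] 0.0019 topplane [0.4855 0.2276 0.088 ] side [0.4866 0.2306 0.088 ]
yel [244.  247.3] [240 243   9  10  75] [288.  322.5] [282 318  13  10 104] tri [0.5612 0.258  0.0846] 0.002 topplane [0.5598 0.2571 0.088 ] side [0.5607 0.2605 0.088 ]
red [270.4 236.3] [266 232  10  10  78] [292.6 295.8] [287 292  12   9  84] tri [0.5912 0.1838 0.0841] 0.0027 topplane [0.5894 0.1829 0.088 ] side [0.5908 0.187  0.088 ]
white [281.3 262.3] [277 258  10  10  79] [326.8 298.3] [321 294  13  10  96] tri [0.5168 0.1535 0.0847] 0.0023 topplane [0.5153 0.1528 0.088 ] side [0.5167 0.1563 0.088 ]
568
195 [np.float64(1.0), np.float64(19.0), np.float64(13.0), np.float64(15.0), np.float64(15.0), np.float64(12.0), np.float64(98.0), np.float64(10.0), np.float64(51.0), np.float64(26.0), np.float64(44.0), np.float64(57.0), np.float64(73.0), np.float64(99.0), np.float64(91.0), np.float64(98.0), np.float64(98.0)]
198 [np.float64(0.0), np.float64(14.0), np.float64(6.0), np.float64(13.0), np.float64(14.0), np.float64(
[... 2939 characters left out ...]
 np.float64(5.0), np.float64(6.0), np.float64(-0.0), np.float64(-1.0), np.float64(8.0)]
228 [np.float64(11.0), np.float64(17.0), np.float64(8.0), np.float64(16.0), np.float64(15.0), np.float64(180.0), np.float64(188.0), np.float64(186.0), np.float64(9.0), np.float64(12.0), np.float64(10.0), np.float64(14.0), np.float64(6.0), np.float64(7.0), np.float64(1.0), np.float64(3.0), np.float64(7.0)]
231 [np.float64(9.0), np.float64(8.0), np.float64(10.0), np.float64(16.0), np.float64(18.0), np.float64(21.0), np.float64(15.0), np.float64(11.0), np.float64(21.0), np.float64(13.0), np.float64(9.0), np.float64(13.0), np.float64(2.0), np.float64(1.0), np.float64(-2.0), np.float64(-4.0), np.float64(-2.0)]
```

View pics/c3.png

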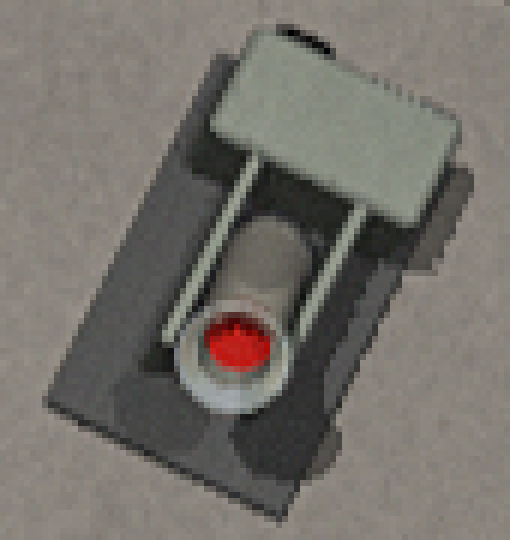

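View pics/c4.png

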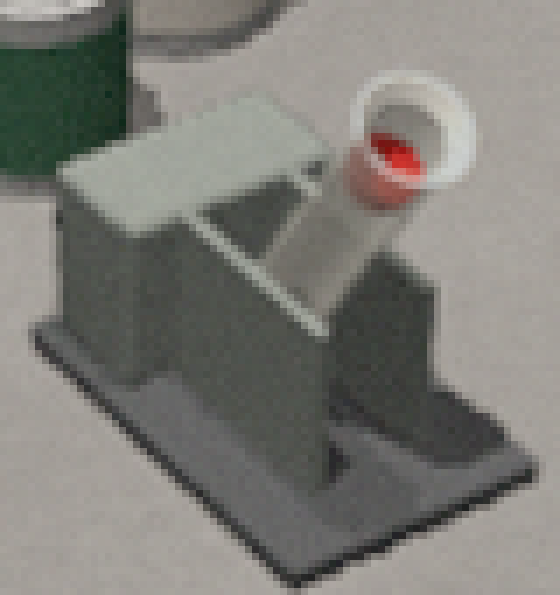

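```bash
cat > tube.py <<'E'
from h import *
import sys
k=int(sys.argv[1]) if len(sys.argv)>1 else 0
t=load("top",k);s=load("side",k)
res=[]
for c,n,roi,th in((t,"top",(400,205,440,235),120),(s,"side",(340,152,380,185),188)):
    x0,y0,x1,y1=roi; I=c["img"][y0:y1,x0:x1].astype(int); bg=I
    m=(I[...,1]>=th)
    if n=="top": m=(I[...,0]-I[...,2]>-2)&(I[...,1]>112)
    m=m.astype(np.uint8)
    nn,l,st,ce=cv2.connectedComponentsWithStats(m); i=1+np.argmax(st[1:,4]); m=(l==i).astype(np.uint8)
    for r in m: print("".join(".#"[v] for v in r))
    cn=max(cv2.findContours(m,cv2.RETR_EXTERNAL,cv2.CHAIN_APPROX_NONE)[0],key=len)
    e=cv2.fitEllipse(cv2.convexHull(cn)); uv=np.array(e[0])+[x0,y0]; res.append(uv)
    print(n,e,uv,"plane",onplane(c,*uv,.195).round(4))
print("tri",tri(t,res[0],s,res[1]))
E
python3 tube.py
python3 - <<'E'
from h import *
t=load("top");s=load("side")
f=lambda x,y:((x-2.5)/6+380,(y-2.5)/6+160)
a,b,d,r=[onplane(t,*f(*p),.012)[:2] for p in((47,402),(280,520),(218,55),(405,260))]
print("top",a,b,d)
ang=lambda v:np.degrees(np.arctan2(v[1],v[0]))
print(ang(a-b)-90,ang(d-a),ang(r-b),np.linalg.norm(a-b))
g=lambda x,y:((x-3)/7+300,(y-3)/7+150)
a2,b2,d2=[onplane(s,*g(*p),.012)[:2] for p in((292,575),(535,468),(35,328))]
print("side",a2,b2,d2,ang(d2-a2),ang(a2-b2)-90,np.linalg.norm(a2-b2),np.linalg.norm(d2-a2))
# box front edge at .1 top
E
```

```text
........................................
........................................
........................................
........................................
........................................
........................................
........................................
........................................
........................................
........................................
........................................
........................................
........................................
........................................
........................................
........................................
..........#................#............
..........#................#............
..........#####.......#....#............
...........#####..#.#.#...#.............
............###########..##.............
.............############...............
..............##########................
................######..................
........................................
........................................
..................................
[... 1527 characters left out ...]
......................................
........................................
........................................
side ((21.503652572631836, 16.41984748840332), (11.166559219360352, 14.151445388793945), 154.2900848388672) [361.50365257 168.41984749] plane [ 0.6034 -0.2161  0.195 ]
tri (array([ 0.60367744, -0.21847145,  0.19327866]), np.float64(0.0013422123364885408))
top [ 0.62187297 -0.15363014] [ 0.56089939 -0.26511735] [ 0.79488499 -0.24490393]
-28.674732753393286 -27.81422255875702 -27.803106531152842 0.12707153182951655
side [ 0.62366801 -0.1471682 ] [ 0.56269806 -0.25647579] [ 0.79494261 -0.24098863] -28.712950389740037 -29.152050981541457 0.12516183298655167 0.19528763658213982
```

```bash
cat > tube2.py <<'E'
from h import *
t=load("top");s=load("side")
yaw=np.radians(-28.3); ax=np.array([-np.sin(np.pi/6)*np.cos(yaw),-np.sin(np.pi/6)*np.sin(yaw),np.cos(np.pi/6)])
ex=np.cross(ax,[0,0,1.]);ex/=np.linalg.norm(ex);ey=np.cross(ax,ex)
th=np.linspace(0,2*np.pi,73)[:-1]
def show(M,fn,ims=(t,s)):
    out=[]
    for c,(x0,y0,x1,y1) in((ims[0],(395,190,445,240)),(ims[1],(335,145,385,195))):
        I=cv2.resize(c["img"][y0:y1,x0:x1],None,fx=8,fy=8,interpolation=cv2.INTER_CUBIC)
        for r,col,off in((.026,(0,255,0),0),(.022,(255,255,0),0)):
            P=M+off*ax+r*(np.cos(th)[:,None]*ex+np.sin(th)[:,None]*ey)
            q=((proj(c,P)-[x0,y0]+.5)*8).astype(int)
            for p in q: cv2.circle(I,tuple(p),1,col,-1)
        out.append(I)
    cv2.imwrite(fn,np.hstack(out))
f=(418.75,218.75);g=(358.9,168.1)
print(onplane(t,*f,.195),onplane(s,*g,.195),tri(t,f,s,g))
M=(onplane(t,*f,.195)+onplane(s,*g,.195))/2
raw=[cv2.resize(c["img"][y0:y0+50,x0:x0+50],None,fx=8,fy=8,interpolation=cv2.INTER_CUBIC) for c,x0,y0 in((t,395,190),(s,335,145))]
cv2.imwrite("pics/raw.png",np.hstack(raw))
show(M,"pics/ov.png")
E
python3 tube2.py
```

```text
[ 0.61063511 -0.21938306  0.195     ] [ 0.61025553 -0.21412893  0.195     ] (array([ 0.61196586, -0.21985444,  0.19075099]), np.float64(0.0011886753159826428))
```

View pics/ov.png

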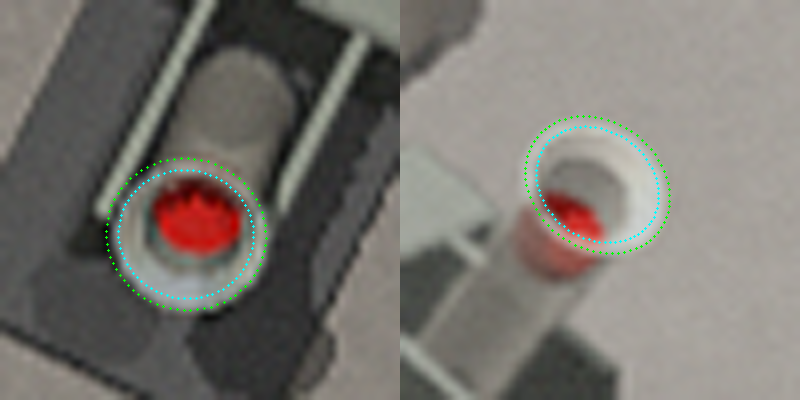

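View pics/raw.png

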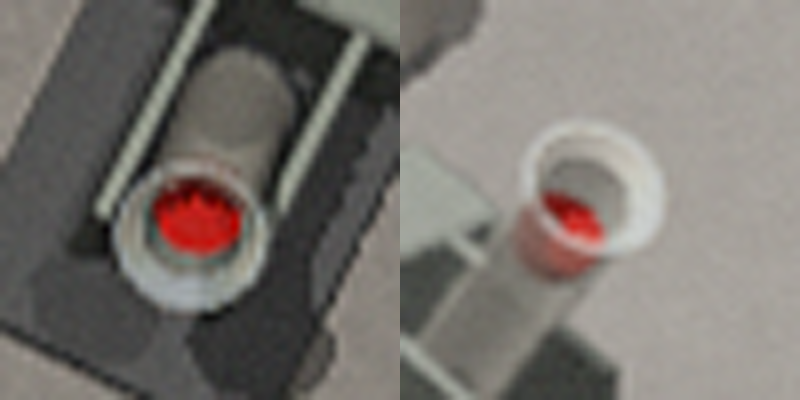

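```bash
python3 - <<'E'
import plant
print([x for x in dir(plant) if not x.startswith('__')]); print(getattr(plant,'tips_ahead',None))
from h import *
t=load("top");s=load("side")
f=(418.25,219.);g=(358.75,167.9)
print(onplane(t,*f,.195),onplane(s,*g,.195),tri(t,f,s,g))
E
```

```text
['Unreachable', 'get_state', 'read_camera', 'sign_off', 'tips_ahead']
0.008
[ 0.60999949 -0.21804339  0.195     ] [ 0.6110013  -0.21478783  0.195     ] (array([ 0.61135512, -0.21813963,  0.1925738 ]), np.float64(0.0019103442815973034))
```

Emit:
move_arm --linear '[[0.0185,0.032,0.012],[0.0185,0.032,0.012],[0.0185,0.032,0.012],[0.0185,0.032,0.012],[0.0185,0.032,0.012],[0.0185,0.032,0.012],[0.0185,0.032,0.012],[0.0185,0.032,0.012],[0.0185,0.032,0.012],[0.0185,0.032,0.012]]' --twist '[[0,0,4],[0,0,4],[0,0,4],[0,0,4],[0,0,4],[0,0,4],[0,0,4],[0,0,4],[0,0,4],[0,0,3]]' --grip 0.8

```text
time: 0.93
eef_pos: [0.4466, -0.2867, 0.3116]
tcp_rot: [0.852, 0.524, -0.004, -0.01]
contact_force: [0.8, -0.9, -0.7]
opening: 0.802
```

Emit:
move_arm --linear '[[0.003,0.037,0],[0.003,0.037,0],[0.003,0.037,0],[0.003,0.037,0],[0.003,0.037,0],[0.003,0.037,0],[0.003,0.037,0],[0.003,0.037,0],[0.003,0.037,-0.03],[0.003,0.037,-0.03],[0.003,0.037,-0.03],[0.003,0.037,-0.03],[0.003,0.037,-0.03],[0.0,0.035,-0.01],[0,0,0]]' --twist '[[0,0,0],[0,0,0],[0,0,0],[0,0,0],[0,0,0],[0,0,0],[0,0,0],[0,0,0],[0,0,0],[0,0,0],[0,0,0],[0,0,0],[0,0,0],[0,0,0],[0,0,0]]'

```text
time: 2.18
eef_pos: [0.4799, 0.2296, 0.1686]
tcp_rot: [0.85, 0.527, -0.001, -0.007]
contact_force: [-0.1, -0.7, 0.1]
opening: 0.798
```

```bash
cat > st.py <<'E'
from plant import *
import numpy as np
from scipy.spatial.transform import Rotation as R
s=get_state(); r=R.from_quat(s["tcp_rot"]).as_matrix()
print("t",s["time"],"p",s["eef_pos"].round(4),"q",s["qpos"].round(2),"F",s["contact_force"].round(1),"T",s["wrist_torque"].round(2),"op",round(s["opening"],3))
print("x",r[:,0].round(3),"y",r[:,1].round(3),"z",r[:,2].round(3), "yawx",np.degrees(np.arctan2(r[1,0],r[0,0])).round(1))
E
cat > snap.py <<'E'
from plant import *
import cv2,numpy as np,sys
k=sys.argv[1]
for n in("side","top"):
    c=read_camera(n); cv2.imwrite(f"pics/{n}{k}.png",c["img"]); np.savez(f"{n}{k}.npz",**c)
E
python3 st.py; python3 snap.py 1
python3 - <<'E'
from h import *
from plant import get_state
t,s=load("top",1),load("side",1)
p=get_state()["eef_pos"]
print(proj(t,p),proj(s,p))
out=[]
for c,(x0,y0) in((t,(215,190)),(s,(270,220))):
    I=cv2.resize(c["img"][y0:y0+130,x0:x0+100],None,fx=4,fy=4,interpolation=2)
    q=((proj(c,p)[0]-[x0,y0]+.5)*4).astype(int); cv2.circle(I,tuple(q),3,(255,0,255),-1); out.append(I)
cv2.imwrite("pics/g1.png",np.hstack(out))
E
```

```text
t 2.1833 p [0.4799 0.2296 0.1686] q [0.25 0.   1.96 0.01 1.19 0.7 ] F [-0.1 -0.7  0.1] T [0.02 0.05 0.  ] op 0.798
x [0.444 0.896 0.005] y [ 0.896 -0.444 -0.013] z [-0.009  0.01  -1.   ] yawx 63.7
[[250.71527473 272.56842995]] [[327.36568721 300.58900685]]
```

View pics/g1.png

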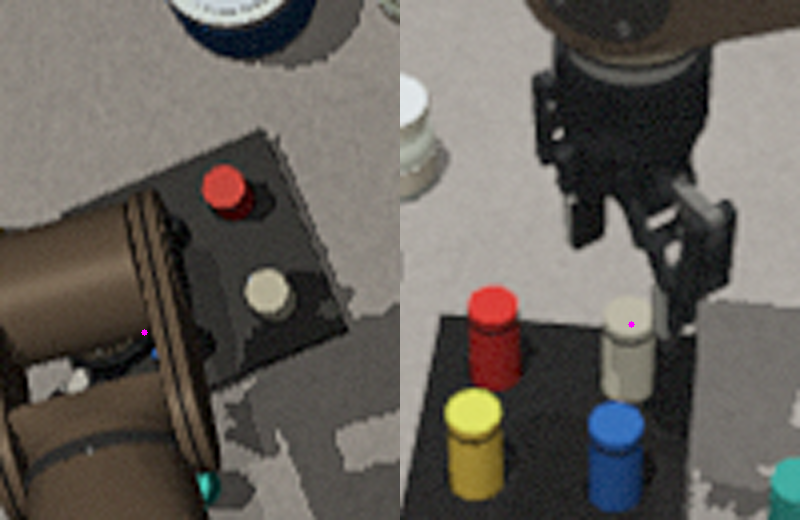

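Emit:
move_arm --linear '[[0.006,0,-0.005],[0,0,-0.025],[0,0,-0.025],[0,0,-0.025],[0,0,-0.02],[0,0,-0.006],[0,0,0]]' --twist '[[-0.6,-0.5,-2],[0,0,0],[0,0,0],[0,0,0],[0,0,0],[0,0,0],[0,0,0]]'

```text
time: 2.87
eef_pos: [0.4945, 0.2197, 0.0694]
tcp_rot: [0.862, 0.508, 0.008, 0.006]
contact_force: [0.1, -0.0, -0.1]
opening: 0.801
```

```bash
python3 st.py
```

```text
t 2.8667 p [0.4945 0.2197 0.0694] q [ 0.23  0.13  2.02 -0.01  0.97  0.74] F [ 0.1 -0.  -0.1] T [-0.02  0.02  0.  ] op 0.801
x [0.485 0.875 0.007] y [ 0.875 -0.485  0.018] z [ 0.019 -0.002 -1.   ] yawx 61.0
```

Emit:
move_arm --linear '[[-0.005,0.006,-0.003],[-0.0035,0.0036,-0.003],[0,0,0]]' --twist '[[0,1.0,0.5],[0,0,0],[0,0,0]]'

```text
time: 3.12
eef_pos: [0.4882, 0.2288, 0.0668]
tcp_rot: [0.86, 0.51, 0.002, 0.002]
contact_force: [-0.4, -0.3, 0.2]
opening: 0.803
```

```bash
python3 st.py
```

```text
t 3.1167 p [0.4882 0.2288 0.0668] q [ 0.25  0.14  2.01 -0.    0.98  0.75] F [-0.4 -0.3  0.2] T [-0.03  0.03  0.02] op 0.803
x [0.479 0.878 0.002] y [ 0.878 -0.479  0.005] z [ 0.005 -0.001 -1.   ] yawx 61.4
```

Emit:
move_arm --linear '[[-0.002,0.0005,-0.004],[0,0,0],[0,0,0],[0,0,0],[0,0,0],[0,0,0],[0,0,0],[0,0,0]]' --twist '[[0,0,0],[0,0,0],[0,0,0],[0,0,0],[0,0,0],[0,0,0],[0,0,0],[0,0,0]]' --grip 0 --force 50

```text
time: 3.78
eef_pos: [0.4885, 0.2309, 0.0668]
tcp_rot: [0.86, 0.511, 0.006, 0.003]
contact_force: [-0.5, -0.2, -0.2]
opening: 0.002
```

```bash
python3 st.py
```

```text
t 3.7833 p [0.4885 0.2309 0.0668] q [ 0.25  0.14  2.02 -0.    0.97  0.75] F [-0.5 -0.2 -0.2] T [ 0.02  0.03 -0.01] op 0.002
x [0.478 0.879 0.007] y [ 0.879 -0.478  0.011] z [ 0.013  0.001 -1.   ] yawx 61.5
```

```bash
python3 snap.py 2
python3 - <<'E'
from h import *
from plant import get_state
t,s=load("top",2),load("side",2)
p=get_state()["eef_pos"]
out=[]
for c,(x0,y0) in((t,(215,190)),(s,(270,240))):
    I=cv2.resize(c["img"][y0:y0+130,x0:x0+100],None,fx=4,fy=4,interpolation=2)
    q=((proj(c,p)[0]-[x0,y0]+.5)*4).astype(int); cv2.circle(I,tuple(q),3,(255,0,255),-1); out.append(I)
cv2.imwrite("pics/g2.png",np.hstack(out))
E
```

```text
(no output)
```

View pics/g2.png

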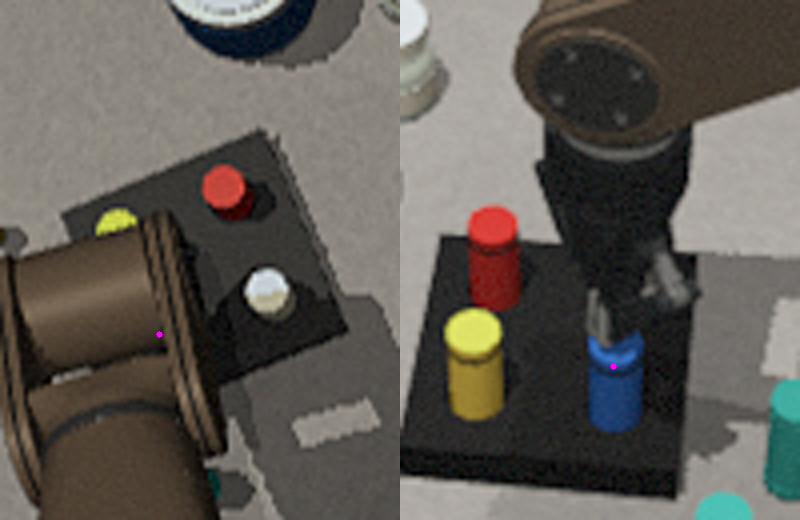

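The jaws shut just above the blue cap, so the fingertips are higher than the reading implies. I'll check with depth.

```bash
python3 - <<'E'
from h import *
for k in (1,2):
    s=load("side",k); W=cloud(s)
    m=np.zeros((480,640),bool); m[230:345,290:365]=1
    hsv=cv2.cvtColor(s["img"],cv2.COLOR_BGR2HSV)
    m&=(W[...,2]>.07)&(W[...,2]<.25)&(hsv[...,1]<70)&(s["depth"]>.3)
    P=W[m]; P=P[np.abs(P[:,0]-.488)<.08]; P=P[np.abs(P[:,1]-.23)<.06]
    print(k,len(P))
    for z in np.arange(.07,.25,.01):
        q=P[(P[:,2]>=z)&(P[:,2]<z+.01)]
        if len(q): print(z.round(2),len(q),np.median(q,0).round(3),q.min(0).round(3),q.max(0).round(3))
E
```

```text
1 255
0.07 12 [0.513 0.171 0.075] [0.471 0.17  0.071] [0.548 0.252 0.08 ]
0.08 8 [0.516 0.171 0.085] [0.509 0.17  0.081] [0.545 0.257 0.086]
0.2 22 [0.509 0.221 0.208] [0.446 0.205 0.205] [0.52  0.257 0.21 ]
0.21 57 [0.507 0.225 0.216] [0.435 0.206 0.21 ] [0.527 0.258 0.22 ]
0.22 68 [0.452 0.248 0.224] [0.435 0.205 0.22 ] [0.527 0.259 0.23 ]
0.23 53 [0.511 0.222 0.236] [0.438 0.205 0.23 ] [0.527 0.261 0.24 ]
0.24 35 [0.514 0.222 0.245] [0.44  0.211 0.24 ] [0.54 0.26 0.25]
2 947
0.07 1 [0.546 0.256 0.079] [0.546 0.256 0.079] [0.546 0.256 0.079]
0.09 3 [0.497 0.239 0.1  ] [0.486 0.238 0.096] [0.5   0.239 0.1  ]
0.1 20 [0.487 0.241 0.106] [0.477 0.234 0.101] [0.502 0.245 0.11 ]
0.11 30 [0.488 0.241 0.114] [0.477 0.229 0.11 ] [0.504 0.245 0.12 ]
0.12 17 [0.486 0.242 0.126] [0.478 0.237 0.121] [0.498 0.245 0.13 ]
0.13 16 [0.493 0.241 0.135] [0.47  0.236 0.13 ] [0.501 0.253 0.14 ]
0.14 69 [0.481 0.238 0.146] [0.462 0.224 0.14 ] [0.524 0.259 0.15 ]
0.15 54 [0.476 0.243 0.155] [0.456 0.221 0.15 ] [0.531 0.262 0.16 ]
0.16 75 [0.496 0.242 0.165] [0.45  0.217 0.16 ] [0.538 0.265 0.17 ]
0.17 55 [0.498 0.246 0.174] [0.43  0.214 0.17 ] [0.544 0.268 0.18 ]
0.18 132 [0.445 0.255 0.186] [0.428 0.212 0.18 ] [0.545 0.272 0.19 ]
0.19 90 [0.454 0.254 0.194] [0.433 0.241 0.19 ] [0.51  0.267 0.2  ]
0.2 68 [0.459 0.252 0.204] [0.447 0.242 0.2  ] [0.487 0.259 0.21 ]
0.21 37 [0.457 0.254 0.214] [0.447 0.239 0.21 ] [0.468 0.261 0.22 ]
0.22 60 [0.464 0.26  0.227] [0.449 0.23  0.22 ] [0.512 0.269 0.23 ]
0.23 113 [0.472 0.262 0.235] [0.449 0.224 0.23 ] [0.518 0.271 0.24 ]
0.24 107 [0.471 0.262 0.245] [0.449 0.226 0.24 ] [0.518 0.271 0.25 ]
```

Emit:
move_arm --linear '[[-0.0015,-0.001,0],[0,0,0],[0,0,0],[0,0,0],[0,0,0]]' --twist '[[0,0.5,0],[0,0,0],[0,0,0],[0,0,0],[0,0,0]]' --grip 0.8

```text
time: 4.3
eef_pos: [0.4868, 0.2296, 0.0665]
tcp_rot: [0.86, 0.511, 0.001, 0.0]
contact_force: [0.5, -0.2, 0.2]
opening: 0.711
```

Emit:
move_arm --linear '[[0,0,-0.012],[0,0,-0.012],[0,0,-0.012],[0,0,-0.004],[0,0,0]]' --twist '[[0,0,0],[0,0,0],[0,0,0],[0,0,0],[0,0,0]]'

```text
time: 4.72
eef_pos: [0.4862, 0.2294, 0.022]
tcp_rot: [0.86, 0.511, 0.001, 0.0]
contact_force: [-0.3, 0.1, -0.1]
opening: 0.798
```

```bash
python3 st.py
```

```text
t 4.7167 p [0.4862 0.2294 0.022 ] q [0.25 0.21 2.03 0.   0.9  0.75] F [-0.3  0.1 -0.1] T [-0.01  0.06  0.  ] op 0.798
x [0.478 0.878 0.002] y [ 0.878 -0.478  0.001] z [ 0.002  0.001 -1.   ] yawx 61.5
```

Emit:
move_arm --linear '[[0,0,0],[0,0,0],[0,0,0],[0,0,0],[0,0,0],[0,0,0],[0,0,0]]' --twist '[[0,0,0],[0,0,0],[0,0,0],[0,0,0],[0,0,0],[0,0,0],[0,0,0]]' --grip 0 --force 60

```text
time: 5.3
eef_pos: [0.4865, 0.2296, 0.0223]
tcp_rot: [0.86, 0.511, 0.001, 0.0]
contact_force: [0.2, 0.5, -0.0]
opening: 0.335
```

```bash
python3 st.py; python3 snap.py 3
python3 - <<'E'
from h import *
s=load("side",3)
cv2.imwrite("pics/g3.png",cv2.resize(s["img"][240:370,270:370],None,fx=4,fy=4,interpolation=2))
E
```

```text
t 5.3 p [0.4865 0.2296 0.0223] q [0.25 0.21 2.03 0.   0.9  0.75] F [ 0.2  0.5 -0. ] T [0.01 0.05 0.01] op 0.335
x [0.478 0.878 0.002] y [ 0.878 -0.478  0.002] z [ 0.003  0.001 -1.   ] yawx 61.5
```

View pics/g3.png

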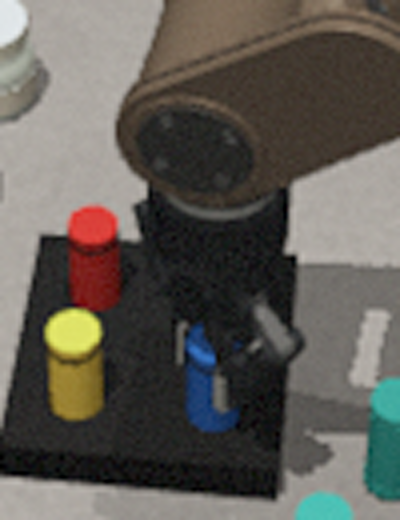

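```bash
python3 - <<'E'
from h import *
s=load("side",3); W=cloud(s)
for y in range(328,348):
    print(y,[(*(W[y,x]*1000).round().astype(int),*s["img"][y,x]) for x in (324,325,326)])
E
```

```text
328 [(np.int64(477), np.int64(249), np.int64(105), np.uint8(11), np.uint8(16), np.uint8(20)), (np.int64(471), np.int64(256), np.int64(117), np.uint8(32), np.uint8(36), np.uint8(30)), (np.int64(470), np.int64(252), np.int64(112), np.uint8(34), np.uint8(34), np.uint8(32))]
329 [(np.int64(476), np.int64(249), np.int64(103), np.uint8(7), np.uint8(12), np.uint8(13)), (np.int64(474), np.int64(250), np.int64(104), np.uint8(26), np.uint8(27), np.uint8(26)), (np.int64(470), np.int64(253), np.int64(111), np.uint8(25), np.uint8(23), np.uint8(22))]
330 [(np.int64(476), np.int64(249), np.int64(99), np.uint8(21), np.uint8(23), np.uint8(27)), (np.int64(474), np.int64(249), np.int64(100), np.uint8(24), np.uint8(28), np.uint8(26)), (np.int64(469), np.int64(253), np.int64(108), np.uint8(38), np.uint8(42), np.uint8(40))]
331 [(np.int64(477), np.int64(249), np.int64(95), np.uint8(40), np.uint8(42), np.uint8(43)), (np.int64(472), np.int64(252), np.int64(101), np.uint8(37), np.uint8(36), np.uint8(37)), (np.int64(470), np.int64(253), np.int64(104), np.uint8(32), np.uint8(35), np.uint8(31))]
332 [(np.int64(
[... 3617 characters left out ...]
, np.int64(241), np.int64(35), np.uint8(94), np.uint8(54), np.uint8(26)), (np.int64(475), np.int64(241), np.int64(36), np.uint8(95), np.uint8(54), np.uint8(30))]
346 [(np.int64(479), np.int64(243), np.int64(32), np.uint8(112), np.uint8(62), np.uint8(31)), (np.int64(477), np.int64(242), np.int64(31), np.uint8(99), np.uint8(56), np.uint8(25)), (np.int64(476), np.int64(239), np.int64(29), np.uint8(90), np.uint8(49), np.uint8(21))]
347 [(np.int64(478), np.int64(245), np.int64(31), np.uint8(92), np.uint8(52), np.uint8(26)), (np.int64(476), np.int64(243), np.int64(30), np.uint8(88), np.uint8(50), np.uint8(27)), (np.int64(475), np.int64(240), np.int64(27), np.uint8(70), np.uint8(42), np.uint8(28))]
```

Emit:
move_arm --linear '[[0,0,0.015],[0,0,0.035],[0,0,0.035],[0,0,0.035],[0.008,-0.034,0.009],[0.008,-0.036,0.009],[0.008,-0.036,0.009],[0.008,-0.036,0.009],[0.008,-0.036,0.009],[0.008,-0.036,0.009],[0.008,-0.036,0.009],[0.008,-0.036,0.009],[0.008,-0.036,0.009],[0.008,-0.036,0.009],[0.008,-0.036,0.009],[0.008,-0.036,0.01],[0,0,0]]' --twist '[[0,0,0],[0,0,0],[0,0,0],[0,0,0],[-1.2,-2.2,0],[-1.2,-2.2,0],[-1.2,-2.2,0],[-1.2,-2.2,0],[-1.2,-2.2,0],[-1.2,-2.2,0],[-1.2,-2.2,0],[-1.2,-2.2,0],[-1.2,-2.2,0],[-1.2,-2.2,0],[-1.2,-2.2,0],[-1.2,-2.2,0],[0,0,0]]'

```text
time: 6.82
eef_pos: [0.5784, -0.2203, 0.2642]
tcp_rot: [0.825, 0.494, 0.136, 0.238]
contact_force: [0.8, -0.3, -0.1]
opening: 0.336
```

```bash
cat > ov.py <<'E'
# overlay: axis of tube, cartridge expected axis from TCP
from h import *
import sys
from plant import get_state
from scipy.spatial.transform import Rotation as Ro
k=sys.argv[1]; foot=float(sys.argv[2]) if len(sys.argv)>2 else .014
t,s=load("top",k),load("side",k); st=get_state(); p=st["eef_pos"]; z=Ro.from_quat(st["tcp_rot"]).as_matrix()[:,2]
yaw=np.radians(-28.3); ax=np.array([-.5*np.cos(yaw),-.5*np.sin(yaw),np.sqrt(.75)]); M=np.array([.6105,-.2165,.195])
F=p+z*foot; T=F-z*.08
d=F-M; print("foot",F.round(4),"along",(d@ax).round(4),"lateral",(d-ax*(d@ax)).round(4),"tilt rot needed(deg)",np.degrees(np.cross(z,-ax)).round(1))
out=[]
for c,(x0,y0) in((t,(370,140)),(s,(310,80))):
    I=cv2.resize(c["img"][y0:y0+120,x0:x0+100],None,fx=4,fy=4,interpolation=2)
    for A,B,col in((M,M+.12*ax,(0,255,0)),(F,T,(255,0,255))):
        q=((proj(c,[A,B])-[x0,y0]+.5)*4).astype(int); cv2.line(I,tuple(q[0]),tuple(q[1]),col,1); cv2.circle(I,tuple(q[0]),3,col,-1)
    out.append(I)
cv2.imwrite(f"pics/ov{k}.png",np.hstack(out))
E
python3 st.py; python3 snap.py 4; python3 ov.py 4
```

```text
t 6.8167 p [ 0.5784 -0.2203  0.2642] q [-0.53 -0.19  2.03  0.02  0.74 -0.05] F [ 0.8 -0.3 -0.1] T [ 0.13  0.23 -0.01] op 0.336
x [ 0.476  0.88  -0.011] y [ 0.75  -0.399  0.528] z [ 0.46  -0.259 -0.849] yawx 61.6
foot [ 0.584  -0.2197  0.25  ] along 0.0586 lateral [-0.0007 -0.0171  0.0043] tilt rot needed(deg) [1.  1.1 0.2]
```

View pics/ov4.png

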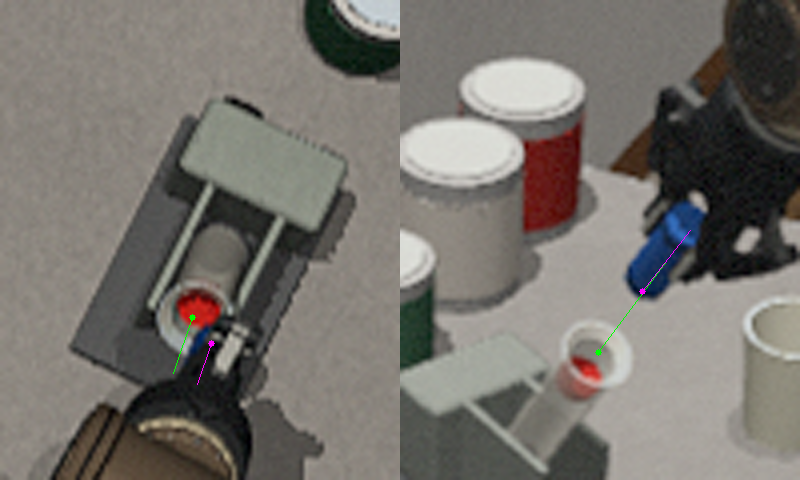

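View pics/side4.png

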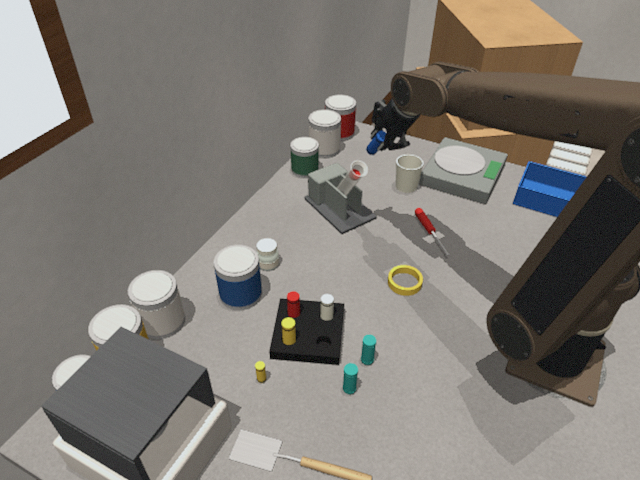

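Emit:
move_arm --linear '[[0,0.009,-0.002],[0,0.008,-0.002],[0,0,0],[0,0,0]]' --twist '[[0.5,0.6,0],[0.5,0.5,0.2],[0,0,0],[0,0,0]]'

```text
time: 7.25
eef_pos: [0.5766, -0.1929, 0.255]
tcp_rot: [0.828, 0.499, 0.131, 0.219]
contact_force: [0.1, 0.1, -0.4]
opening: 0.333
```

```bash
python3 st.py; python3 snap.py 5; python3 ov.py 5
```

```text
t 7.25 p [ 0.5766 -0.1929  0.255 ] q [-0.49 -0.19  2.04  0.    0.77 -0.01] F [ 0.1  0.1 -0.4] T [ 0.16  0.22 -0.05] op 0.333
x [ 0.466  0.885 -0.001] y [ 0.77  -0.405  0.494] z [ 0.436 -0.231 -0.87 ] yawx 62.2
foot [ 0.5827 -0.1966  0.2429] along 0.0585 lateral [-0.0021  0.0061 -0.0027] tilt rot needed(deg) [-0.3 -0.3 -0.1]
```

View pics/ov5.png

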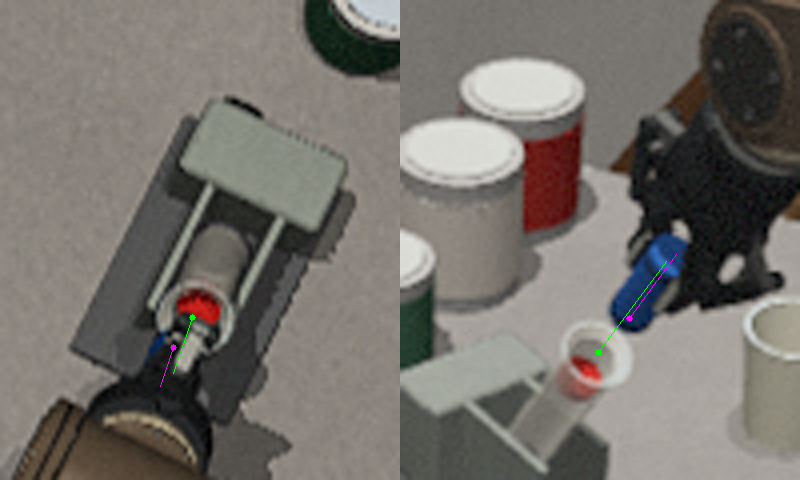

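Emit:
move_arm --linear '[[0.002,-0.006,0.0027],[0,0,0],[0.005,-0.0025,-0.009],[0.005,-0.0025,-0.009],[0.005,-0.0025,-0.009],[0,0,0],[0,0,0]]' --twist '[[-0.3,-0.3,0],[0,0,0],[0,0,0],[0,0,0],[0,0,0],[0,0,0],[0,0,0]]'

```text
time: 7.93
eef_pos: [0.5955, -0.2076, 0.2276]
tcp_rot: [0.827, 0.5, 0.132, 0.223]
contact_force: [0.0, 0.3, 0.5]
opening: 0.333
```

```bash
python3 st.py; python3 snap.py 6; python3 ov.py 6
```

```text
t 7.9333 p [ 0.5955 -0.2076  0.2276] q [-0.5  -0.11  2.02  0.01  0.7  -0.02] F [0.  0.3 0.5] T [ 0.16  0.2  -0.  ] op 0.333
x [ 0.466  0.885 -0.003] y [ 0.767 -0.402  0.5  ] z [ 0.441 -0.236 -0.866] yawx 62.2
foot [ 0.6014 -0.2106  0.2156] along 0.0233 lateral [0.0012 0.0003 0.0005] tilt rot needed(deg) [-0.1  0.  -0. ]
```

View pics/ov6.png

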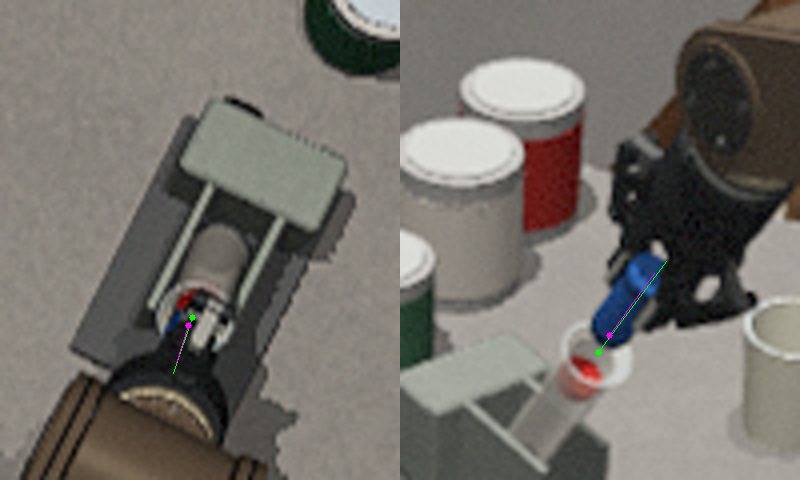

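Emit:
move_arm --linear '[[0.003,-0.0016,-0.0058],[0.003,-0.0016,-0.0058],[0.003,-0.0016,-0.0058],[0.003,-0.0016,-0.0058],[0,0,0]]' --twist '[[0,0,0],[0,0,0],[0,0,0],[0,0,0],[0,0,0]]'

```text
time: 8.45
eef_pos: [0.6087, -0.2146, 0.2037]
tcp_rot: [0.826, 0.499, 0.133, 0.224]
contact_force: [0.1, 0.1, -1.5]
opening: 0.332
```

```bash
python3 st.py; python3 snap.py 7; python3 ov.py 7
```

```text
t 8.45 p [ 0.6087 -0.2146  0.2037] q [-0.5  -0.05  2.02  0.01  0.65 -0.02] F [ 0.1  0.1 -1.5] T [0.14 0.29 0.01] op 0.332
x [ 0.466  0.885 -0.004] y [ 0.766 -0.401  0.502] z [ 0.443 -0.237 -0.865] yawx 62.2
foot [ 0.6151 -0.218   0.1928] along -0.0043 lateral [ 0.0027 -0.0004  0.0015] tilt rot needed(deg) [ 0.   0.2 -0. ]
```

View pics/ov7.png

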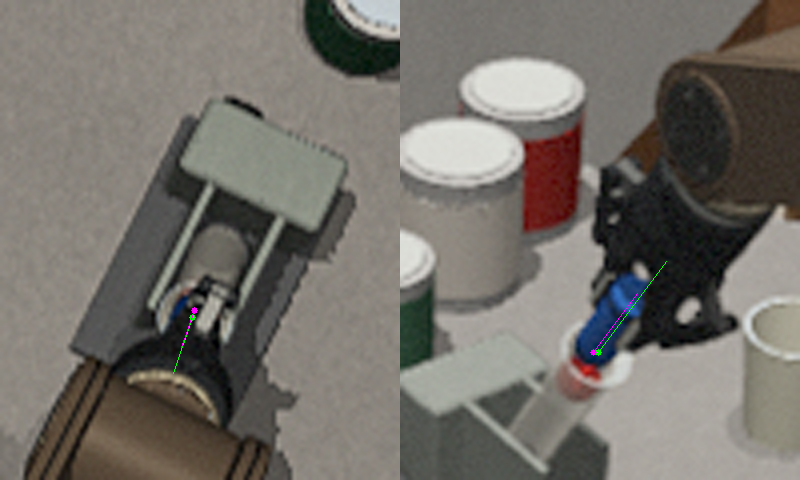

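Emit:
move_arm --linear '[[-0.003,0.0004,-0.0018],[0.002,-0.0012,-0.0043],[0.002,-0.0012,-0.0043],[0,0,0]]' --twist '[[0,0.2,0],[0,0,0],[0,0,0],[0,0,0]]'

```text
time: 8.88
eef_pos: [0.6102, -0.2168, 0.195]
tcp_rot: [0.826, 0.5, 0.132, 0.224]
contact_force: [-0.3, 0.3, -0.5]
opening: 0.337
```

```bash
python3 st.py; python3 snap.py 8; python3 ov.py 8
```

```text
t 8.8833 p [ 0.6102 -0.2168  0.195 ] q [-0.5  -0.04  2.02  0.    0.63 -0.02] F [-0.3  0.3 -0.5] T [ 0.21  0.3  -0.01] op 0.337
x [ 0.465  0.885 -0.005] y [ 0.767 -0.4    0.502] z [ 0.442 -0.238 -0.865] yawx 62.3
foot [ 0.6166 -0.2202  0.1836] along -0.0134 lateral [ 0.0002 -0.0006  0.0003] tilt rot needed(deg) [ 0.1  0.2 -0. ]
```

View pics/ov8.png

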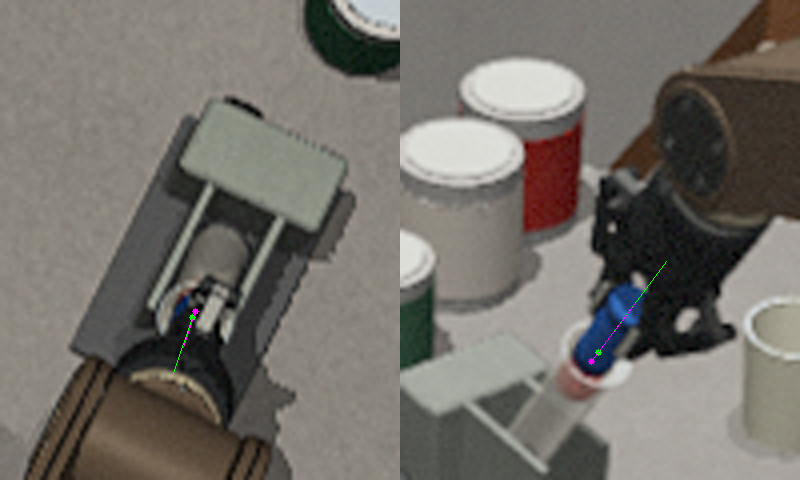

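Emit:
move_arm --linear '[[0.0018,-0.001,-0.0035],[0.0018,-0.001,-0.0035],[0.0018,-0.001,-0.0035],[0,0,0]]' --twist '[[0,0.1,0],[0,0,0],[0,0,0],[0,0,0]]'

```text
time: 9.32
eef_pos: [0.615, -0.2194, 0.1841]
tcp_rot: [0.827, 0.5, 0.131, 0.222]
contact_force: [-0.9, 0.4, -1.2]
opening: 0.338
```

```bash
python3 st.py; python3 snap.py 9; python3 ov.py 9
```

```text
t 9.3167 p [ 0.615  -0.2194  0.1841] q [-0.5  -0.01  2.01  0.    0.62 -0.02] F [-0.9  0.4 -1.2] T [ 0.08  0.29 -0.02] op 0.338
x [ 0.465  0.885 -0.007] y [ 0.769 -0.4    0.498] z [ 0.438 -0.237 -0.867] yawx 62.3
foot [ 0.6212 -0.2227  0.1727] along -0.0255 lateral [-0.0005 -0.0002 -0.0002] tilt rot needed(deg) [-0.  -0.1  0. ]
```

View pics/ov9.png

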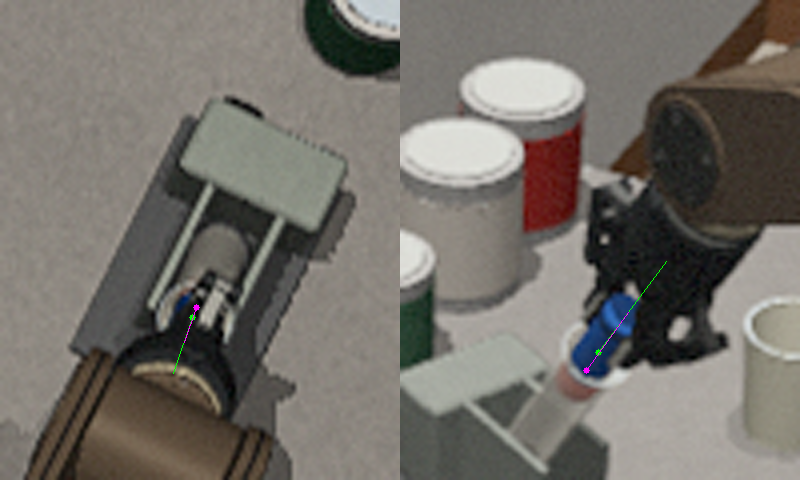

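Emit:
move_arm --linear '[[0.0018,-0.001,-0.0035],[0.0018,-0.001,-0.0035],[0.0018,-0.001,-0.0035],[0.0018,-0.001,-0.0035],[0,0,0]]' --twist '[[0,0,0],[0,0,0],[0,0,0],[0,0,0],[0,0,0]]'

```text
time: 9.83
eef_pos: [0.6221, -0.2232, 0.1708]
tcp_rot: [0.827, 0.501, 0.13, 0.222]
contact_force: [0.7, -0.4, -1.3]
opening: 0.338
```

```bash
python3 st.py; python3 snap.py 10; python3 ov.py 10
```

```text
t 9.8333 p [ 0.6221 -0.2232  0.1708] q [-0.5   0.02  2.    0.    0.6  -0.02] F [ 0.7 -0.4 -1.3] T [ 0.15  0.37 -0.03] op 0.338
x [ 0.465  0.886 -0.007] y [ 0.77  -0.4    0.497] z [ 0.437 -0.236 -0.868] yawx 62.3
foot [ 0.6282 -0.2265  0.1587] along -0.0416 lateral [-0.0006 -0.0001 -0.0003] tilt rot needed(deg) [-0.1 -0.2  0. ]
```

View pics/ov10.png

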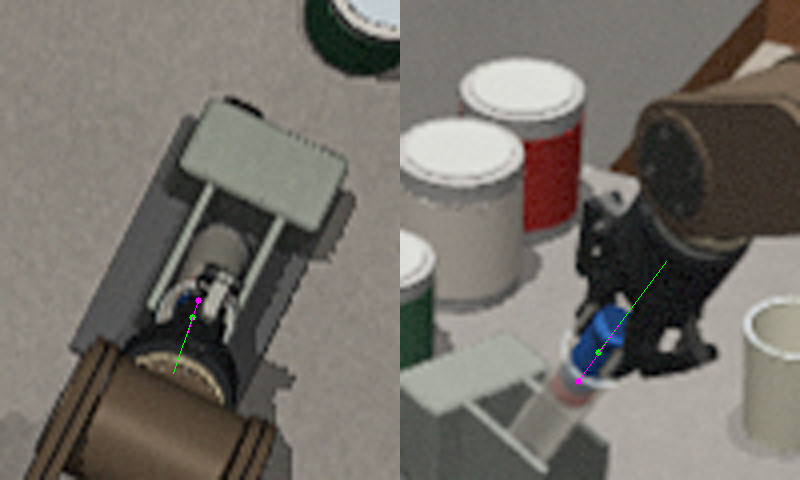

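Emit:
move_arm --linear '[[0,0,0],[0,0,0],[0,0,0],[0,0,0],[-0.009,0.005,0.0175],[-0.009,0.005,0.0175],[-0.004,0.002,0.008],[0,0,0]]' --twist '[[0,0,0],[0,0,0],[0,0,0],[0,0,0],[0,0,0],[0,0,0],[0,0,0],[0,0,0]]' --grip 0.6

```text
time: 10.6
eef_pos: [0.6016, -0.2122, 0.217]
tcp_rot: [0.826, 0.5, 0.132, 0.225]
contact_force: [0.5, -0.0, -0.6]
opening: 0.601
```

```bash
python3 st.py; python3 snap.py 11; python3 ov.py 11 -.031
```

```text
t 10.6 p [ 0.6016 -0.2122  0.217 ] q [-0.5  -0.08  2.02  0.    0.68 -0.02] F [ 0.5 -0.  -0.6] T [ 0.15  0.18 -0.03] op 0.601
x [ 0.465  0.885 -0.007] y [ 0.767 -0.399  0.503] z [ 0.442 -0.239 -0.864] yawx 62.3
foot [ 0.5877 -0.2048  0.2419] along 0.0534 lateral [ 0.0007 -0.001   0.0006] tilt rot needed(deg) [0.1 0.  0. ]
```

View pics/ov11.png

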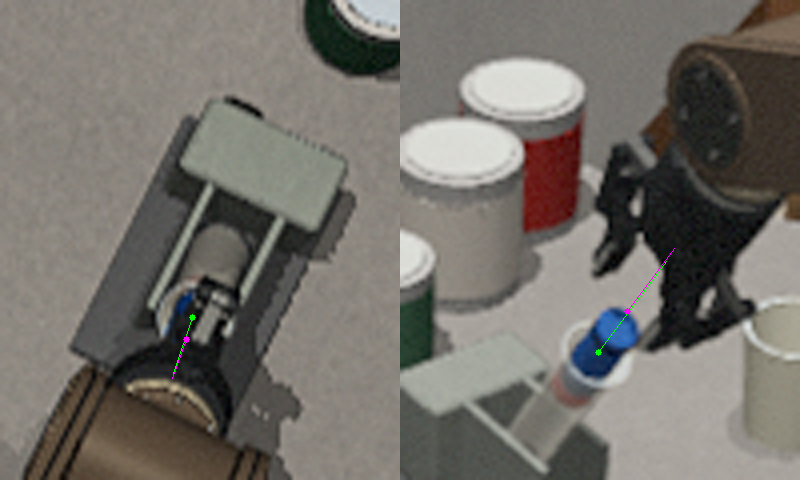

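Emit:
move_arm --linear '[[0,0,0],[0,0,0],[0,0,0],[0,0,0],[0,0,0],[0,0,0],[0.0018,-0.001,-0.0035],[0.0018,-0.001,-0.0035],[0.0018,-0.001,-0.0035],[0.0018,-0.001,-0.0035],[0.0018,-0.001,-0.0035]]' --twist '[[0,0,0],[0,0,0],[0,0,0],[0,0,0],[0,0,0],[0,0,0],[0,0,0],[0,0,0],[0,0,0],[0,0,0],[0,0,0]]' --grip 0

```text
time: 11.62
eef_pos: [0.6113, -0.2179, 0.1935]
tcp_rot: [0.827, 0.5, 0.13, 0.222]
contact_force: [-2.1, 2.1, 4.2]
opening: -0.001
```

```bash
python3 st.py; python3 snap.py 12; python3 ov.py 12 -.031
```

```text
t 11.6167 p [ 0.6113 -0.2179  0.1935] q [-0.5  -0.03  2.01  0.    0.64 -0.02] F [-2.1  2.1  4.2] T [ 0.15  0.37 -0.02] op -0.001
x [ 0.465  0.885 -0.007] y [ 0.769 -0.401  0.498] z [ 0.438 -0.237 -0.867] yawx 62.3
foot [ 0.5973 -0.2104  0.2193] along 0.0283 lateral [-0.0007 -0.0006 -0.0002] tilt rot needed(deg) [-0.1 -0.2  0. ]
```

View pics/ov12.png

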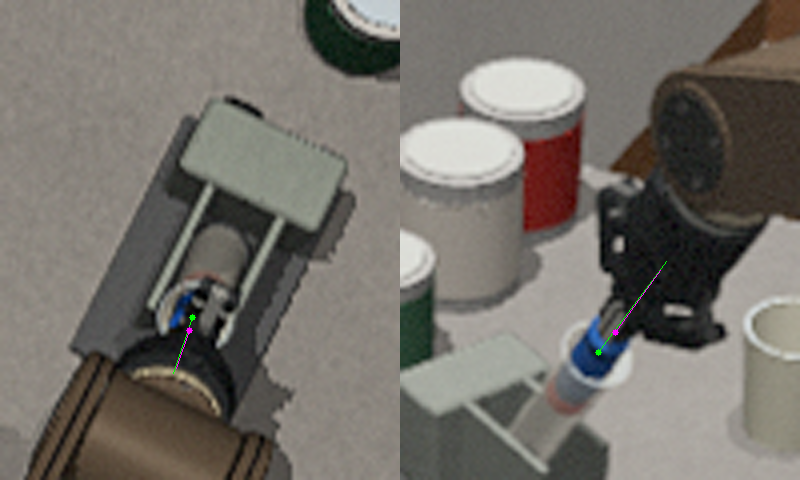

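Emit:
move_arm --linear '[[0.0018,-0.001,-0.0035],[0.0018,-0.001,-0.0035],[0.0018,-0.001,-0.0035],[0.0018,-0.001,-0.0035],[0.0018,-0.001,-0.0035],[0,0,0]]' --twist '[[0,0,0],[0,0,0],[0,0,0],[0,0,0],[0,0,0],[0,0,0]]'

```text
time: 12.22
eef_pos: [0.6208, -0.2231, 0.1737]
tcp_rot: [0.827, 0.5, 0.13, 0.222]
contact_force: [-1.9, 0.9, 2.4]
opening: -0.002
```

```bash
python3 st.py; python3 snap.py 13; python3 ov.py 13 -.031
```

```text
t 12.2167 p [ 0.6208 -0.2231  0.1737] q [-0.5   0.02  2.01  0.    0.6  -0.02] F [-1.9  0.9  2.4] T [0.21 0.29 0.06] op -0.002
x [ 0.465  0.885 -0.006] y [ 0.77  -0.401  0.497] z [ 0.437 -0.236 -0.868] yawx 62.3
foot [ 0.6073 -0.2158  0.2008] along 0.0066 lateral [-0.0003 -0.0008  0.0001] tilt rot needed(deg) [-0.1 -0.2  0. ]
```

View pics/ov13.png

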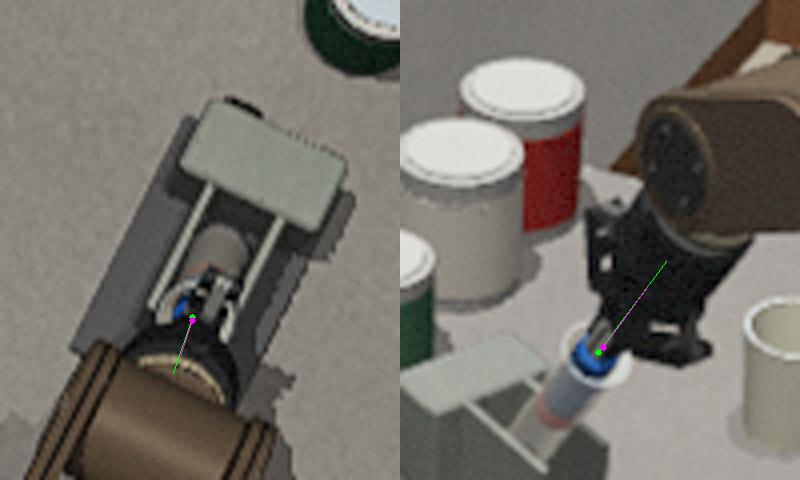

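Emit:
move_arm --linear '[[0.0018,-0.001,-0.0035],[0.0018,-0.001,-0.0035],[0,0,0]]' --twist '[[0,0,0],[0,0,0],[0,0,0]]'

```text
time: 12.57
eef_pos: [0.625, -0.2254, 0.1669]
tcp_rot: [0.827, 0.5, 0.131, 0.222]
contact_force: [-0.7, 0.2, 0.7]
opening: 0.001
```

```bash
python3 st.py; python3 ov.py 13 -.031
```

```text
t 12.5667 p [ 0.625  -0.2254  0.1669] q [-0.5   0.03  2.    0.    0.59 -0.02] F [-0.7  0.2  0.7] T [0.21 0.27 0.04] op 0.001
x [ 0.465  0.885 -0.007] y [ 0.769 -0.401  0.498] z [ 0.438 -0.237 -0.867] yawx 62.3
foot [ 0.6114 -0.218   0.1938] along -0.0018 lateral [ 0.0001 -0.0011  0.0004] tilt rot needed(deg) [-0.  -0.1  0. ]
```

Emit:
move_arm --linear '[[-0.005,0.0025,0.01],[-0.011,0.006,0.021],[-0.011,0.006,0.021],[-0.003,0.036,0],[-0.003,0.036,0],[-0.003,0.036,0],[-0.003,0.036,0],[-0.003,0.036,0],[-0.003,0.036,0],[-0.003,0.036,0],[-0.003,0.036,0],[-0.003,0.036,0],[-0.003,0.036,-0.02],[-0.003,0.036,-0.02],[-0.003,0.036,-0.02],[-0.003,0.03,-0.02],[0,0,0],[0,0,0]]' --twist '[[0,0,0],[0,0,0],[0,0,0],[1.2,2.2,0],[1.2,2.2,0],[1.2,2.2,0],[1.2,2.2,0],[1.2,2.2,0],[1.2,2.2,0],[1.2,2.2,0],[1.2,2.2,0],[1.2,2.2,0],[1.2,2.2,0],[1.2,2.2,0],[1.2,2.2,0],[0,0,0],[0,0,0],[0,0,0]]' --grip 0.8

```text
time: 14.07
eef_pos: [0.5481, 0.2705, 0.1465]
tcp_rot: [0.857, 0.515, -0.005, -0.009]
contact_force: [0.1, -0.1, 0.3]
opening: 0.806
```

```bash
python3 st.py; python3 snap.py 14; python3 - <<'E'
from h import *
t,s=load("top",14),load("side",14)
cv2.imwrite("pics/g14.png",np.hstack([cv2.resize(t["img"][180:260,380:460],None,fx=5,fy=5,interpolation=2),cv2.resize(s["img"][140:220,320:400],None,fx=5,fy=5,interpolation=2)]))
E
```

```text
t 14.0667 p [0.5481 0.2705 0.1465] q [0.29 0.2  1.78 0.02 1.17 0.77] F [ 0.1 -0.1  0.3] T [-0.06 -0.02  0.  ] op 0.806
x [0.47  0.883 0.001] y [ 0.883 -0.47  -0.019] z [-0.017  0.01  -1.   ] yawx 62.0
```

View pics/g14.png

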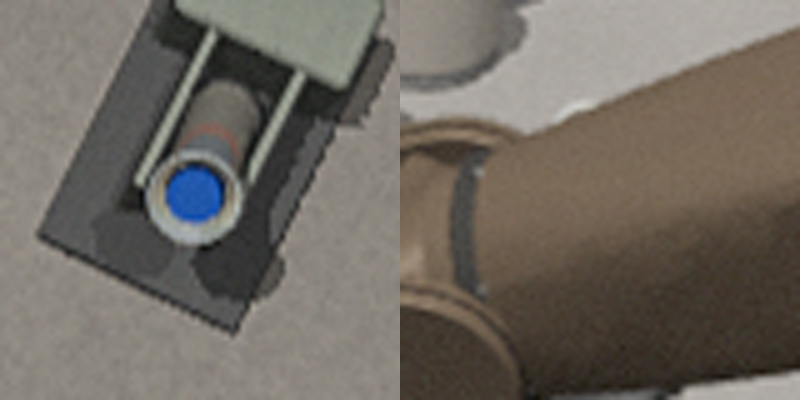

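View pics/side14.png

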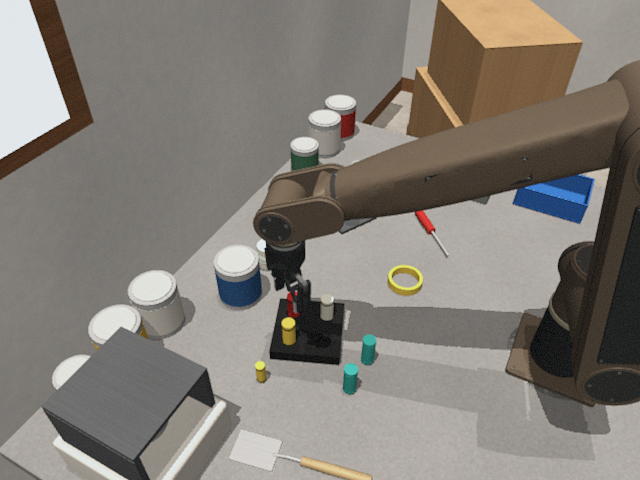

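Emit:
move_arm --linear '[[0.006,-0.006,0],[0.004,-0.004,0],[0,0,0],[0,0,0]]' --twist '[[-0.5,-0.8,0],[0,0,0],[0,0,0],[0,0,0]]'

```text
time: 14.5
eef_pos: [0.5617, 0.2546, 0.1512]
tcp_rot: [0.859, 0.512, 0.003, 0.001]
contact_force: [0.3, -0.9, -0.5]
opening: 0.803
```

```bash
python3 st.py
```

```text
t 14.5 p [0.5617 0.2546 0.1512] q [ 0.26  0.2   1.77 -0.    1.16  0.76] F [ 0.3 -0.9 -0.5] T [-0.05  0.02  0.01] op 0.803
x [0.476 0.88  0.004] y [ 0.88  -0.476  0.005] z [ 0.006  0.001 -1.   ] yawx 61.6
```

Emit:
move_arm --linear '[[-0.001,0.003,0],[0,0,-0.02],[0,0,-0.02],[0,0,0]]' --twist '[[0,0.2,0],[0,0,0],[0,0,0],[0,0,0]]'

```text
time: 14.83
eef_pos: [0.564, 0.2564, 0.115]
tcp_rot: [0.86, 0.51, 0.005, 0.001]
contact_force: [-0.9, -0.1, -0.5]
opening: 0.797
```

```bash
python3 st.py
```

```text
t 14.8333 p [0.564  0.2564 0.115 ] q [0.26 0.24 1.8  0.   1.09 0.76] F [-0.9 -0.1 -0.5] T [-0.04  0.05  0.02] op 0.797
x [0.479 0.878 0.008] y [ 0.877 -0.48   0.007] z [ 0.01   0.004 -1.   ] yawx 61.3
```

Emit:
move_arm --linear '[[-0.004,0.002,0],[0,0,-0.02],[0,0,-0.02],[0,0,-0.02],[0,0,-0.02],[0,0,-0.006],[0,0,0]]' --twist '[[-0.2,0.5,0.3],[0,0,0],[0,0,0],[0,0,0],[0,0,0],[0,0,0],[0,0,0]]'

```text
time: 15.42
eef_pos: [0.5639, 0.2609, 0.0359]
tcp_rot: [0.858, 0.513, 0.005, 0.001]
contact_force: [-0.6, 0.3, -0.7]
opening: 0.798
```

```bash
python3 st.py
```

```text
t 15.4167 p [0.5639 0.2609 0.0359] q [0.27 0.35 1.83 0.   0.95 0.76] F [-0.6  0.3 -0.7] T [-0.03  0.04 -0.04] op 0.798
x [0.474 0.88  0.008] y [ 0.88  -0.474  0.008] z [ 0.011  0.003 -1.   ] yawx 61.7
```

Emit:
move_arm --linear '[[-0.0035,-0.002,-0.006],[0,0,-0.005],[0,0,0]]' --twist '[[-0.1,0.6,0],[0,0,0],[0,0,0]]'

```text
time: 15.67
eef_pos: [0.5622, 0.2597, 0.028]
tcp_rot: [0.858, 0.513, 0.002, -0.0]
contact_force: [0.1, 0.3, -0.5]
opening: 0.804
```

```bash
python3 st.py
```

```text
t 15.6667 p [0.5622 0.2597 0.028 ] q [0.27 0.36 1.83 0.   0.95 0.76] F [ 0.1  0.3 -0.5] T [-0.02  0.01 -0.03] op 0.804
x [0.474 0.881 0.004] y [ 0.881 -0.474  0.002] z [ 0.004  0.003 -1.   ] yawx 61.7
```

Emit:
move_arm --linear '[[-0.002,-0.001,-0.005],[0,0,0],[0,0,0],[0,0,0],[0,0,0],[0,0,0],[0,0,0],[0,0,0]]' --twist '[[-0.2,0.2,0],[0,0,0],[0,0,0],[0,0,0],[0,0,0],[0,0,0],[0,0,0],[0,0,0]]' --grip 0 --force 60

```text
time: 16.33
eef_pos: [0.5619, 0.2591, 0.0257]
tcp_rot: [0.858, 0.513, 0.002, 0.001]
contact_force: [-0.3, -0.3, -0.2]
opening: 0.332
```

```bash
python3 st.py
```

```text
t 16.3333 p [0.5619 0.2591 0.0257] q [ 0.27  0.36  1.83 -0.    0.94  0.76] F [-0.3 -0.3 -0.2] T [0.04 0.   0.08] op 0.332
x [0.474 0.881 0.002] y [ 0.881 -0.474  0.004] z [ 0.005  0.    -1.   ] yawx 61.7
```

Emit:
move_arm --linear '[[0,0,0.015],[0,0,0.035],[0,0,0.035],[0,0,0.035],[0.002,-0.034,0.008],[0.002,-0.034,0.008],[0.002,-0.034,0.008],[0.002,-0.034,0.008],[0.002,-0.034,0.008],[0.002,-0.034,0.008],[0.002,-0.034,0.008],[0.002,-0.034,0.008],[0.002,-0.034,0.008],[0.002,-0.034,0.008],[0.002,-0.034,0.008],[0.002,-0.034,0.008],[0.001,-0.034,0.008],[0,0,0],[0,0,0]]' --twist '[[0,0,0],[0,0,0],[0,0,0],[0,0,0],[-1.2,-2.2,0],[-1.2,-2.2,0],[-1.2,-2.2,0],[-1.2,-2.2,0],[-1.2,-2.2,0],[-1.2,-2.2,0],[-1.2,-2.2,0],[-1.2,-2.2,0],[-1.2,-2.2,0],[-1.2,-2.2,0],[-1.2,-2.2,0],[-0.7,-1.3,0],[0,0,0],[0,0,0],[0,0,0]]'

```text
time: 17.92
eef_pos: [0.5783, -0.2026, 0.2588]
tcp_rot: [0.828, 0.495, 0.13, 0.229]
contact_force: [-0.4, 0.0, -1.1]
opening: 0.33
```

```bash
python3 st.py; python3 snap.py 15; python3 ov.py 15 .0177
```

```text
t 17.9167 p [ 0.5783 -0.2026  0.2588] q [-0.5  -0.19  2.03 -0.01  0.76 -0.  ] F [-0.4  0.  -1.1] T [0.13 0.28 0.05] op 0.33
x [ 0.475  0.88  -0.011] y [ 0.76  -0.404  0.509] z [ 0.443 -0.25  -0.861] yawx 61.6
foot [ 0.5867 -0.2057  0.2436] along 0.0551 lateral [ 0.0005 -0.0023  0.0009] tilt rot needed(deg) [0.7 0.3 0.3]
```

View pics/ov15.png

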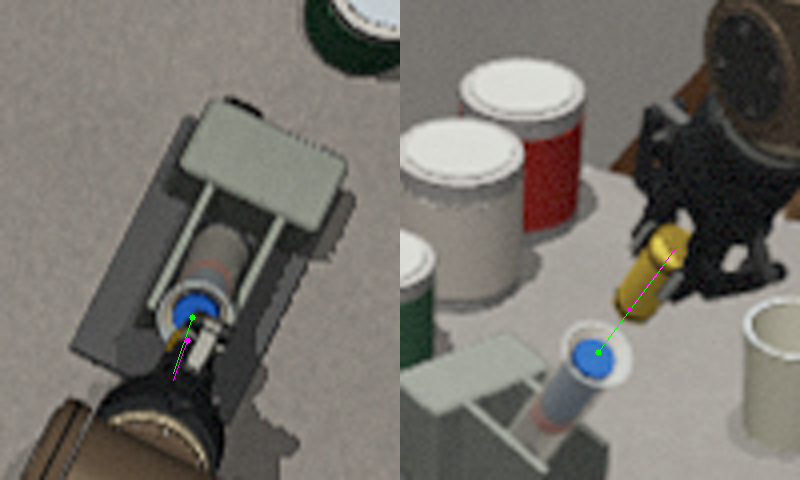

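Emit:
move_arm --linear '[[0,0.001,0],[0,0,0],[0.004,-0.0022,-0.008],[0.004,-0.0022,-0.008],[0,0,0],[0,0,0]]' --twist '[[0.6,0.3,0.3],[0,0,0],[0,0,0],[0,0,0],[0,0,0],[0,0,0]]'

```text
time: 18.52
eef_pos: [0.5879, -0.1985, 0.2384]
tcp_rot: [0.826, 0.502, 0.132, 0.22]
contact_force: [0.4, 0.3, -1.0]
opening: 0.328
```

```bash
python3 st.py;  python3 snap.py 16; python3 ov.py 16 .0177
```

```text
t 18.5167 p [ 0.5879 -0.1985  0.2384] q [-0.49 -0.14  2.03  0.    0.73 -0.02] F [ 0.4  0.3 -1. ] T [ 0.17  0.24 -0.05] op 0.328
x [ 0.46   0.888 -0.003] y [ 0.772 -0.398  0.496] z [ 0.439 -0.231 -0.868] yawx 62.6
foot [ 0.5954 -0.2027  0.2232] along 0.0343 lateral [ 0.      0.0057 -0.0015] tilt rot needed(deg) [-0.3 -0.1 -0.1]
```

View pics/ov16.png

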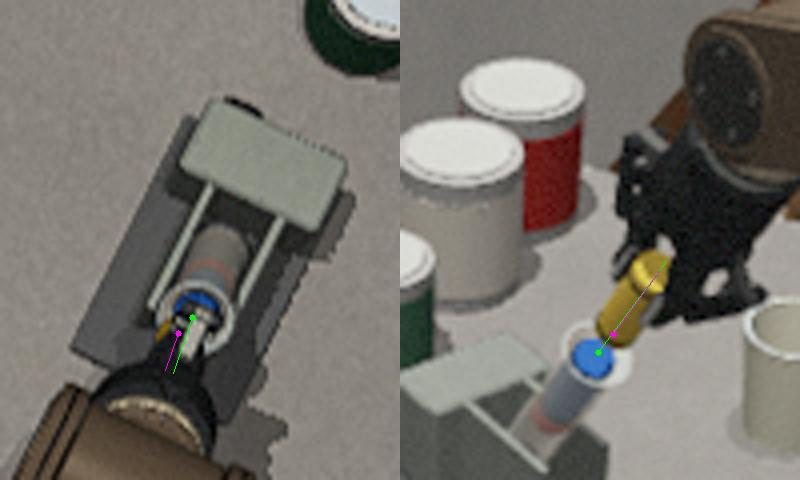

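Emit:
move_arm --linear '[[0,-0.0045,0.0012],[0,0,0],[0,0,0]]' --twist '[[0,0,0],[0,0,0],[0,0,0]]'

```text
time: 18.87
eef_pos: [0.5879, -0.2034, 0.2402]
tcp_rot: [0.826, 0.502, 0.132, 0.22]
contact_force: [0.6, -0.2, -0.1]
opening: 0.332
```

```bash
python3 st.py; python3 ov.py 16 .0177
```

```text
t 18.8667 p [ 0.5879 -0.2034  0.2402] q [-0.5  -0.14  2.03  0.01  0.74 -0.03] F [ 0.6 -0.2 -0.1] T [ 0.17  0.26 -0.01] op 0.332
x [ 0.46   0.888 -0.004] y [ 0.771 -0.398  0.497] z [ 0.439 -0.231 -0.868] yawx 62.6
foot [ 0.5957 -0.2075  0.2249] along 0.0345 lateral [ 0.0004  0.0008 -0.    ] tilt rot needed(deg) [-0.3 -0.1 -0.1]
```

Emit:
move_arm --linear '[[0.0026,-0.0017,-0.0053],[0.0026,-0.0016,-0.0053],[0.0026,-0.0016,-0.0053],[0.0026,-0.0016,-0.0053],[0,0,0]]' --twist '[[-0.1,0,0],[0,0,0],[0,0,0],[0,0,0],[0,0,0]]'

```text
time: 19.28
eef_pos: [0.5994, -0.2113, 0.218]
tcp_rot: [0.825, 0.502, 0.132, 0.222]
contact_force: [-0.8, 0.7, -1.3]
opening: 0.335
```

```bash
python3 st.py;  python3 snap.py 17; python3 ov.py 17 .0177
```

```text
t 19.2833 p [ 0.5994 -0.2113  0.218 ] q [-0.5  -0.09  2.02  0.01  0.69 -0.03] F [-0.8  0.7 -1.3] T [ 0.12  0.31 -0.02] op 0.335
x [ 0.461  0.887 -0.005] y [ 0.77  -0.397  0.499] z [ 0.441 -0.234 -0.867] yawx 62.5
foot [ 0.6074 -0.2154  0.2038] along 0.0093 lateral [ 0.001  -0.0011  0.0008] tilt rot needed(deg) [-0.1  0.1 -0.1]
```

View pics/ov17.png

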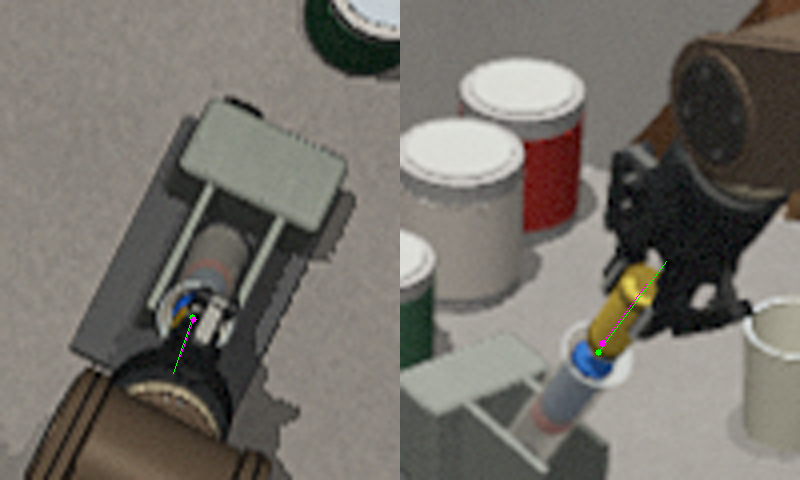

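Aligned. Advancing slowly until it contacts blue, then pushing on.

Emit:
move_arm --linear '[[0.0008,0.0001,-0.0043],[0.0018,-0.001,-0.0035],[0.0018,-0.001,-0.0035],[0.0018,-0.001,-0.0035],[0,0,0]]' --twist '[[0,0.1,0],[0,0,0],[0,0,0],[0,0,0],[0,0,0]]'

```text
time: 19.8
eef_pos: [0.6073, -0.2147, 0.2051]
tcp_rot: [0.825, 0.502, 0.132, 0.224]
contact_force: [-0.3, -0.2, -1.4]
opening: 0.335
```

```bash
python3 st.py;  python3 snap.py 18; python3 ov.py 18 .0177
```

```text
t 19.8 p [ 0.6073 -0.2147  0.2051] q [-0.5  -0.06  2.02  0.01  0.66 -0.03] F [-0.3 -0.2 -1.4] T [ 0.14  0.25 -0.03] op 0.335
x [ 0.461  0.888 -0.006] y [ 0.769 -0.396  0.502] z [ 0.443 -0.236 -0.865] yawx 62.6
foot [ 0.615  -0.2188  0.19  ] along -0.0069 lateral [ 0.0015 -0.0006  0.0009] tilt rot needed(deg) [-0.   0.2 -0.1]
```

View pics/ov18.png

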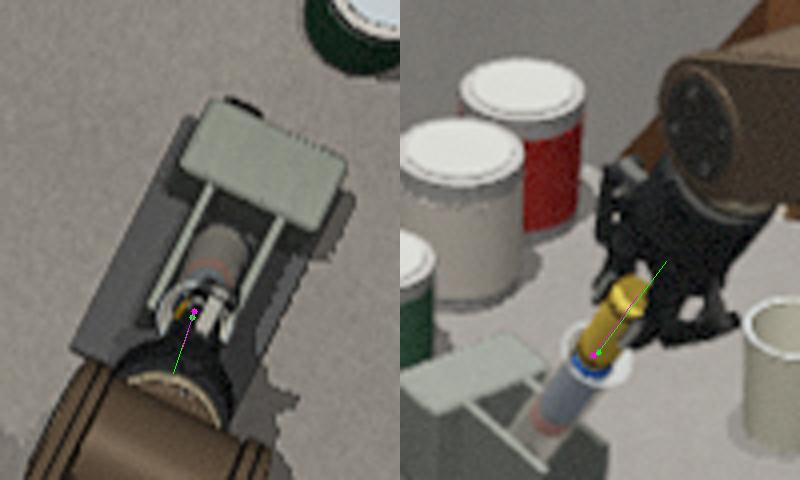

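Emit:
move_arm --linear '[[-0.0008,0.0001,-0.0025],[0.0018,-0.001,-0.0035],[0.0018,-0.001,-0.0035],[0,0,0]]' --twist '[[0,0.2,0],[0,0,0],[0,0,0],[0,0,0]]'

```text
time: 20.23
eef_pos: [0.6098, -0.2156, 0.199]
tcp_rot: [0.825, 0.503, 0.131, 0.222]
contact_force: [0.4, 0.2, -1.3]
opening: 0.341
```

```bash
python3 st.py; python3 ov.py 18 .0177
```

```text
t 20.2333 p [ 0.6098 -0.2156  0.199 ] q [-0.5  -0.04  2.01  0.01  0.65 -0.03] F [ 0.4  0.2 -1.3] T [ 0.12  0.31 -0.07] op 0.341
x [ 0.46   0.888 -0.008] y [ 0.772 -0.395  0.498] z [ 0.439 -0.235 -0.867] yawx 62.6
foot [ 0.6175 -0.2198  0.1837] along -0.0137 lateral [ 0.001  -0.0001  0.0005] tilt rot needed(deg) [-0.1 -0.1 -0. ]
```

Emit:
move_arm --linear '[[0.0015,-0.001,-0.0036],[0.0018,-0.001,-0.0035],[0.0018,-0.001,-0.0035],[0,0,0]]' --twist '[[0,0,0],[0,0,0],[0,0,0],[0,0,0]]'

```text
time: 20.57
eef_pos: [0.6137, -0.2176, 0.1899]
tcp_rot: [0.825, 0.504, 0.129, 0.22]
contact_force: [0.4, 0.5, -1.1]
opening: 0.338
```

```bash
python3 st.py;  python3 snap.py 19; python3 ov.py 19 .0177
```

```text
t 20.5667 p [ 0.6137 -0.2176  0.1899] q [-0.5  -0.02  2.01  0.01  0.64 -0.03] F [ 0.4  0.5 -1.1] T [ 0.16  0.26 -0.  ] op 0.338
x [ 0.459  0.889 -0.009] y [ 0.774 -0.395  0.494] z [ 0.436 -0.233 -0.869] yawx 62.7
foot [ 0.6214 -0.2217  0.1744] along -0.0239 lateral [0.0004 0.0005 0.0001] tilt rot needed(deg) [-0.2 -0.3 -0. ]
```

View pics/ov19.png

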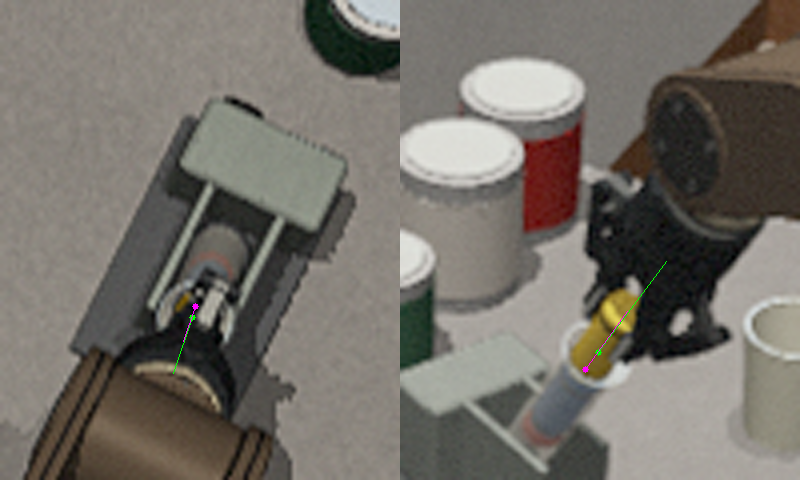

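Emit:
move_arm --linear '[[0.0018,-0.001,-0.0035],[0.0018,-0.001,-0.0035],[0.0018,-0.001,-0.0035],[0.0018,-0.001,-0.0035],[0,0,0]]' --twist '[[-0.1,-0.2,0],[0,0,0],[0,0,0],[0,0,0],[0,0,0]]'

```text
time: 21.08
eef_pos: [0.6211, -0.2216, 0.175]
tcp_rot: [0.825, 0.504, 0.13, 0.222]
contact_force: [-1.7, 0.7, 1.3]
opening: 0.336
```

```bash
python3 st.py;  python3 snap.py 20; python3 ov.py 20 .0177
```

```text
t 21.0833 p [ 0.6211 -0.2216  0.175 ] q [-0.5   0.01  2.01  0.01  0.6  -0.03] F [-1.7  0.7  1.3] T [ 0.15  0.29 -0.05] op 0.336
x [ 0.459  0.889 -0.008] y [ 0.773 -0.394  0.497] z [ 0.438 -0.235 -0.868] yawx 62.7
foot [ 0.6287 -0.2256  0.1596] along -0.0408 lateral [ 0.0002  0.0005 -0.    ] tilt rot needed(deg) [-0.2 -0.1 -0. ]
```

View pics/ov20.png

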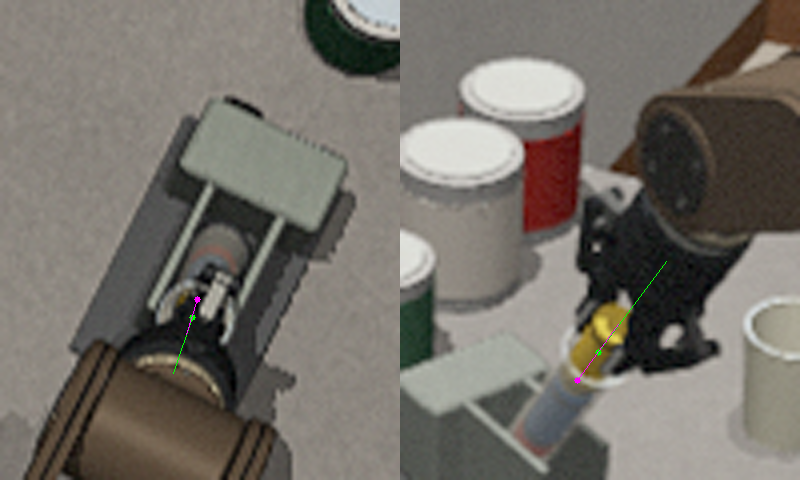

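Now release, back off, close the jaws, and push on the top.

Emit:
move_arm --linear '[[0,0,0],[0,0,0],[0,0,0],[0,0,0],[-0.009,0.005,0.0175],[-0.009,0.005,0.0175],[-0.004,0.002,0.008],[0,0,0]]' --twist '[[0,0,0],[0,0,0],[0,0,0],[0,0,0],[0,0,0],[0,0,0],[0,0,0],[0,0,0]]' --grip 0.6

```text
time: 21.85
eef_pos: [0.598, -0.2095, 0.2164]
tcp_rot: [0.825, 0.503, 0.13, 0.221]
contact_force: [0.9, -0.5, -0.1]
opening: 0.599
```

```bash
python3 st.py; python3 snap.py 21; python3 ov.py 21 -.031
```

```text
t 21.85 p [ 0.598  -0.2095  0.2164] q [-0.5  -0.09  2.03  0.01  0.69 -0.03] F [ 0.9 -0.5 -0.1] T [0.13 0.19 0.02] op 0.599
x [ 0.459  0.888 -0.008] y [ 0.774 -0.395  0.495] z [ 0.437 -0.234 -0.869] yawx 62.7
foot [ 0.5843 -0.2022  0.2415] along 0.0552 lateral [-0.0019  0.0012 -0.0013] tilt rot needed(deg) [-0.3 -0.4 -0. ]
```

View pics/ov21.png

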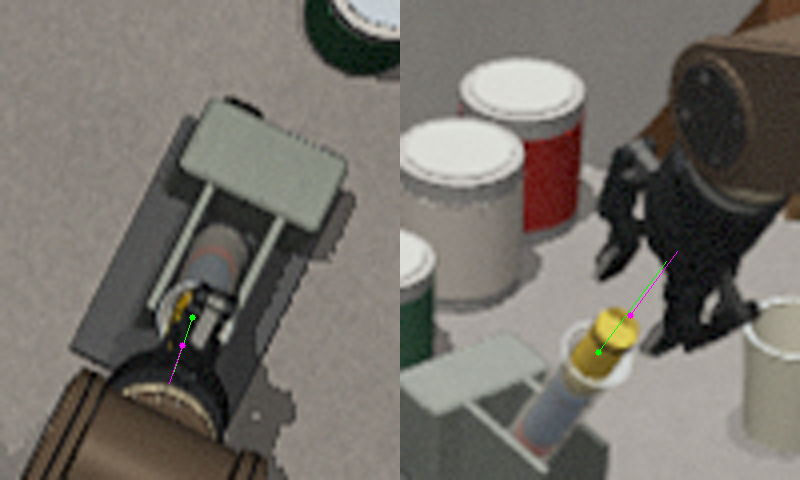

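Emit:
move_arm --linear '[[0.0015,-0.001,0.001],[0,0,0],[0,0,0],[0,0,0],[0,0,0],[0,0,0],[0.0018,-0.001,-0.0035],[0.0018,-0.001,-0.0035],[0.0018,-0.001,-0.0035],[0.0018,-0.001,-0.0035],[0.0018,-0.001,-0.0035],[0.0018,-0.001,-0.0035],[0.0018,-0.001,-0.0035]]' --twist '[[-0.3,-0.4,0],[0,0,0],[0,0,0],[0,0,0],[0,0,0],[0,0,0],[0,0,0],[0,0,0],[0,0,0],[0,0,0],[0,0,0],[0,0,0],[0,0,0]]' --grip 0

```text
time: 23.03
eef_pos: [0.6133, -0.2184, 0.1865]
tcp_rot: [0.825, 0.503, 0.13, 0.223]
contact_force: [-3.4, 1.0, 2.8]
opening: 0.001
```

```bash
python3 st.py; python3 snap.py 22; python3 ov.py 22 -.031
```

```text
t 23.0333 p [ 0.6133 -0.2184  0.1865] q [-0.5  -0.02  2.02  0.    0.62 -0.03] F [-3.4  1.   2.8] T [0.25 0.42 0.  ] op 0.001
x [ 0.46   0.888 -0.01 ] y [ 0.772 -0.394  0.498] z [ 0.439 -0.236 -0.867] yawx 62.6
foot [ 0.5993 -0.2109  0.2122] along 0.0212 lateral [-0.0019  0.0006 -0.0011] tilt rot needed(deg) [-0.1 -0.2  0. ]
```

View pics/ov22.png

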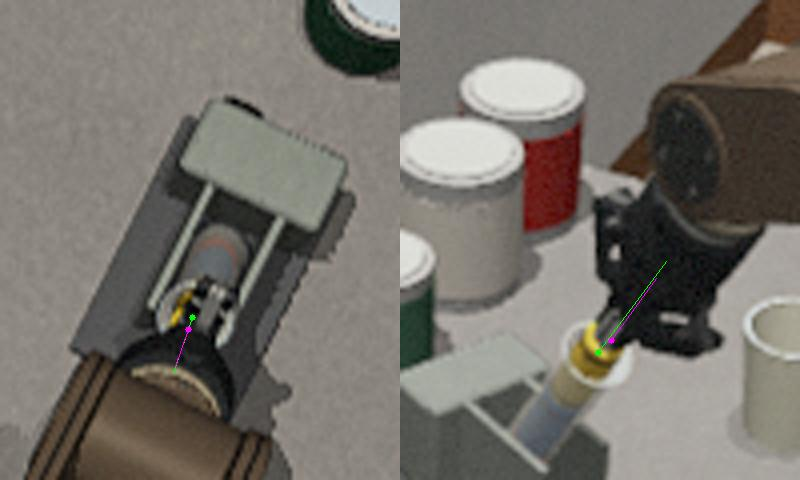

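Emit:
move_arm --linear '[[0.002,-0.001,-0.0033],[0.002,-0.001,-0.0033],[0.0018,-0.001,-0.0035]]' --twist '[[0,0,0],[0,0,0],[0,0,0]]'

```text
time: 23.38
eef_pos: [0.6196, -0.2216, 0.1758]
tcp_rot: [0.825, 0.503, 0.13, 0.223]
contact_force: [-2.2, 1.7, 3.7]
opening: 0.001
```

```bash
python3 st.py; python3 ov.py 22 -.031
```

```text
t 23.3833 p [ 0.6196 -0.2216  0.1758] q [-0.5   0.01  2.01  0.    0.6  -0.03] F [-2.2  1.7  3.7] T [ 0.18  0.3  -0.01] op 0.001
x [ 0.46   0.888 -0.01 ] y [ 0.772 -0.394  0.499] z [ 0.439 -0.237 -0.867] yawx 62.6
foot [ 0.606  -0.2143  0.2027] along 0.0092 lateral [-0.0005  0.0001 -0.0003] tilt rot needed(deg) [-0.  -0.1  0. ]
```

Small steps now, watching the force for the stop.

Emit:
move_arm --linear '[[0.0009,-0.0005,-0.0017],[0.0009,-0.0005,-0.0017]]' --twist '[[0,0,0],[0,0,0]]'

```text
time: 23.55
eef_pos: [0.6208, -0.2222, 0.1741]
tcp_rot: [0.825, 0.504, 0.129, 0.222]
contact_force: [-27.6, 12.0, 26.9]
opening: -0.004
```

Emit:
move_arm --linear '[[0.0009,-0.0005,-0.0017],[0.0009,-0.0005,-0.0017]]' --twist '[[0,0,0],[0,0,0]]'

```text
time: 23.72
eef_pos: [0.6205, -0.2221, 0.1741]
tcp_rot: [0.825, 0.505, 0.127, 0.219]
contact_force: [-16.1, 7.4, 15.3]
opening: -0.001
```

```bash
python3 st.py; python3 snap.py 23; python3 ov.py 23 -.031
```

```text
t 23.7167 p [ 0.6205 -0.2221  0.1741] q [-0.5   0.02  2.    0.    0.61 -0.03] F [-16.1   7.4  15.3] T [ 0.55  1.47 -0.11] op -0.001
x [ 0.458  0.889 -0.012] y [ 0.778 -0.394  0.489] z [ 0.43  -0.233 -0.872] yawx 62.8
foot [ 0.6072 -0.2149  0.2011] along 0.0071 lateral [-0.0001 -0.0001 -0.0001] tilt rot needed(deg) [-0.3 -0.6  0. ]
```

View pics/ov23.png

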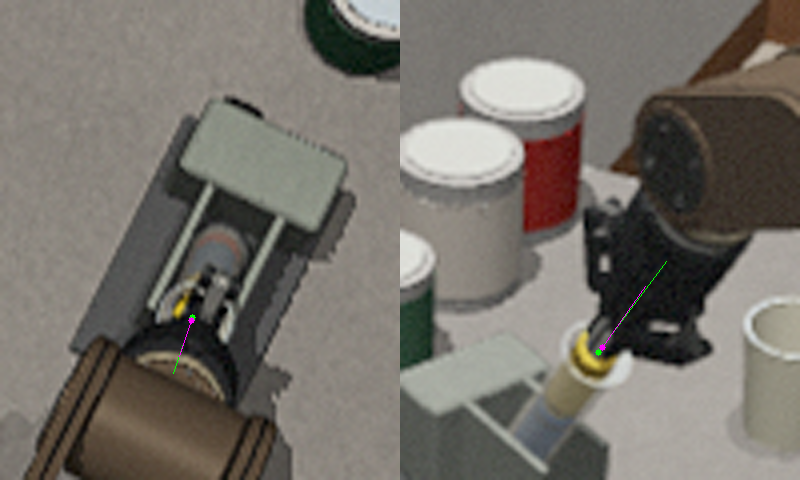

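Emit:
move_arm --linear '[[-0.004,0.002,0.009],[-0.011,0.006,0.021],[-0.015,0.008,0.03],[-0.03,0.01,0.02],[-0.03,0.036,0.01],[-0.02,0.036,0],[-0.01,0.036,0],[0,0.036,0],[0,0.036,0],[0,0.03,0],[0,0,0]]' --twist '[[0,0,0],[0,0,0],[0,0,0],[0,0,0],[1.2,2.2,0],[1.2,2.2,0],[1.2,2.2,0],[1.2,2.2,0],[1.2,2.2,0],[1.2,2.2,0],[0,0,0]]'

```text
time: 24.73
eef_pos: [0.4955, 0.0165, 0.2628]
tcp_rot: [0.849, 0.515, 0.059, 0.103]
contact_force: [0.4, 0.1, -0.2]
opening: 0.002
```

```bash
python3 st.py; python3 snap.py 24; python3 - <<'E'
from h import *
t,s=load("top",24),load("side",24)
cv2.imwrite("pics/g24.png",np.hstack([cv2.resize(t["img"][180:245,390:455],None,fx=6,fy=6,interpolation=2),cv2.resize(s["img"][145:210,325:390],None,fx=6,fy=6,interpolation=2)]))
E
```

```text
t 24.7333 p [0.4955 0.0165 0.2628] q [-0.12 -0.3   2.06 -0.1   1.16  0.39] F [ 0.4  0.1 -0.2] T [ 0.06  0.14 -0.04] op 0.002
x [ 0.463  0.886 -0.006] y [ 0.862 -0.449  0.236] z [ 0.207 -0.114 -0.972] yawx 62.4
```

View pics/g24.png

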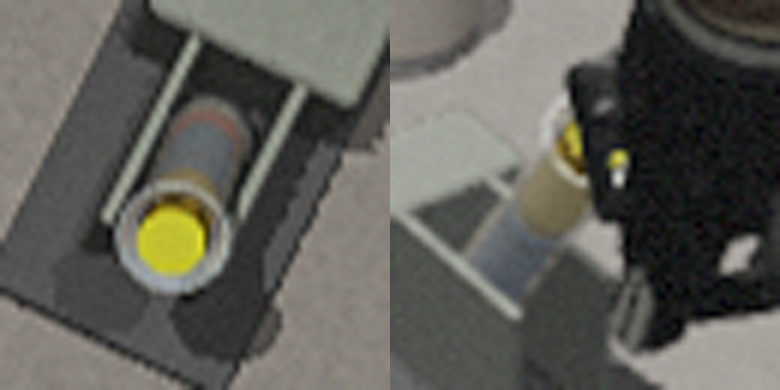

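View pics/side24.png

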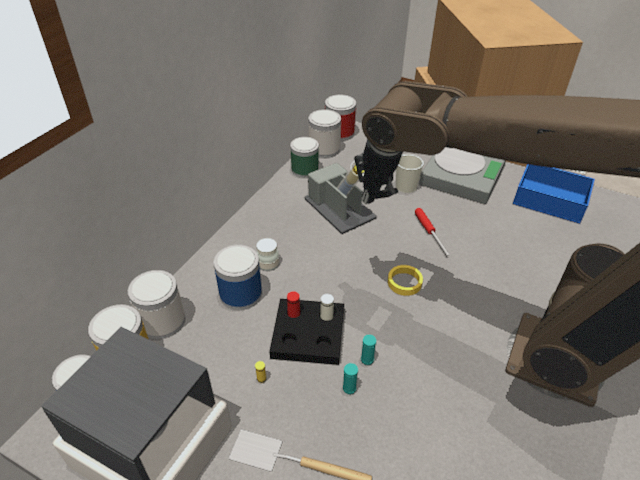

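Emit:
move_arm --linear '[[0,0.03,0.01],[0,0.036,0.01],[0,0.036,0],[0,0.036,0],[0,0,0]]' --twist '[[0,0,0],[0,0,0],[0,0,0],[0,0,0],[0,0,0]]'

```text
time: 25.25
eef_pos: [0.4953, 0.1485, 0.2798]
tcp_rot: [0.853, 0.508, 0.057, 0.106]
contact_force: [0.4, 0.1, 0.1]
opening: -0.002
```

```bash
python3 snap.py 25; python3 - <<'E'
from h import *
t,s=load("top",25),load("side",25)
yaw=np.radians(-28.3); ax=np.array([-.5*np.cos(yaw),-.5*np.sin(yaw),np.sqrt(.75)]); M=np.array([.6105,-.2165,.195])
e=np.cross([0,0,1.],ax);e/=np.linalg.norm(e); up=np.cross(ax,e)
out=[]
for c,(x0,y0),R in((t,(390,180),(400,190,445,240)),(s,(325,145),(340,150,380,190))):
    hsv=cv2.cvtColor(c["img"],cv2.COLOR_BGR2HSV); m=cv2.inRange(hsv,(22,140,100),(35,255,255)); k=np.zeros_like(m); a,b,d,f=R; k[b:f,a:d]=m[b:f,a:d]
    n,l,st,ce=cv2.connectedComponentsWithStats(k); i=1+np.argmax(st[1:,4]) if n>1 else 0
    print("yellow",ce[i],st[i]); 
    for q in(0,.005,.01,.015): print(q,proj(c,M+q*ax))
    I=cv2.resize(c["img"][y0:y0+65,x0:x0+65],None,fx=6,fy=6,interpolation=2)
    for q,col in((-.155,(0,255,0)),(-.075,(255,255,0)),(.005,(255,0,255))):
        for sg in(-1,1):
            p=((proj(c,M+q*ax+sg*.016*e)[0]-[x0,y0]+.5)*6).astype(int); cv2.circle(I,tuple(p),3,col,-1)
    out.append(I)
cv2.imwrite("pics/g25.png",np.hstack(out))
E
```

```text
yellow [418.13084112 219.03738318] [413 213  11  12 107]
0 [[417.65356702 218.82588108]]
0.005 [[417.46856475 219.36935199]]
0.01 [[417.28242985 219.91615015]]
0.015 [[417.0951519 220.4663062]]
yellow [319.5 239.5] [     0      0    640    480 307200]
0 [[359.18210605 167.6274044 ]]
0.005 [[359.83483038 166.74395171]]
0.01 [[360.4915967  165.85502825]]
0.015 [[361.15244266 164.96058305]]
```

View pics/g25.png

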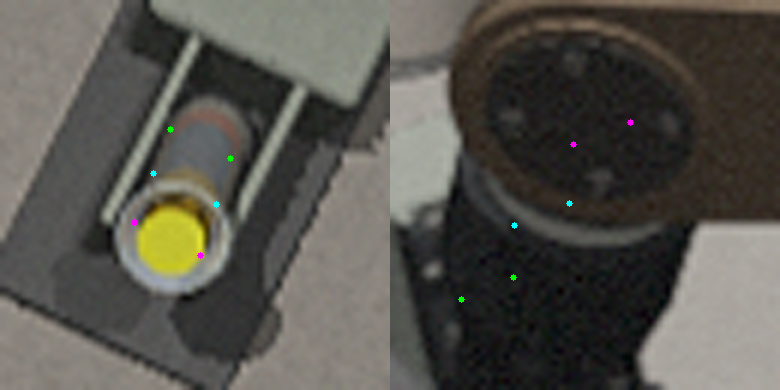

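Emit:
move_arm --linear '[[-0.003,-0.03,0.025],[-0.003,-0.036,0.025],[-0.003,-0.036,0.025],[-0.003,-0.036,0.025],[-0.003,-0.036,0.025],[-0.003,-0.036,0.025],[0,-0.03,0],[0,0,0]]' --twist '[[0,0,0],[0,0,0],[0,0,0],[0,0,0],[0,0,0],[0,0,0],[0,0,0],[0,0,0]]'

```text
time: 26.02
eef_pos: [0.4699, -0.1045, 0.4193]
tcp_rot: [0.857, 0.502, 0.048, 0.11]
contact_force: [-0.3, 0.5, -2.2]
opening: 0.001
```

```bash
python3 snap.py 26; python3 - <<'E'
from h import *
t,s=load("top",26),load("side",26)
yaw=np.radians(-28.3); ax=np.array([-.5*np.cos(yaw),-.5*np.sin(yaw),np.sqrt(.75)]); M=np.array([.6105,-.2165,.195])
e=np.cross([0,0,1.],ax);e/=np.linalg.norm(e); up=np.cross(ax,e)
print(up)
th=np.linspace(0,2*np.pi,40)
out=[]
for c,(x0,y0) in((load("top",25),(390,180)),(s,(325,145))):
    I=cv2.resize(c["img"][y0:y0+65,x0:x0+65],None,fx=6,fy=6,interpolation=2); J=I.copy()
    for q,col in((-.17,(0,0,0)),(-.155,(0,255,0)),(-.075,(255,255,0)),(.005,(255,0,255))):
        for a in th:
            p=((proj(c,M+q*ax+.0155*(np.cos(a)*e+np.sin(a)*up))[0]-[x0,y0]+.5)*6).astype(int); cv2.circle(J,tuple(p),1,col,-1)
    out.append(np.vstack([I[:300],J[:300]]))
cv2.imwrite("pics/g26.png",np.hstack(out))
E
```

```text
[ 0.76251576 -0.41057243  0.5       ]
```

View pics/g26.png

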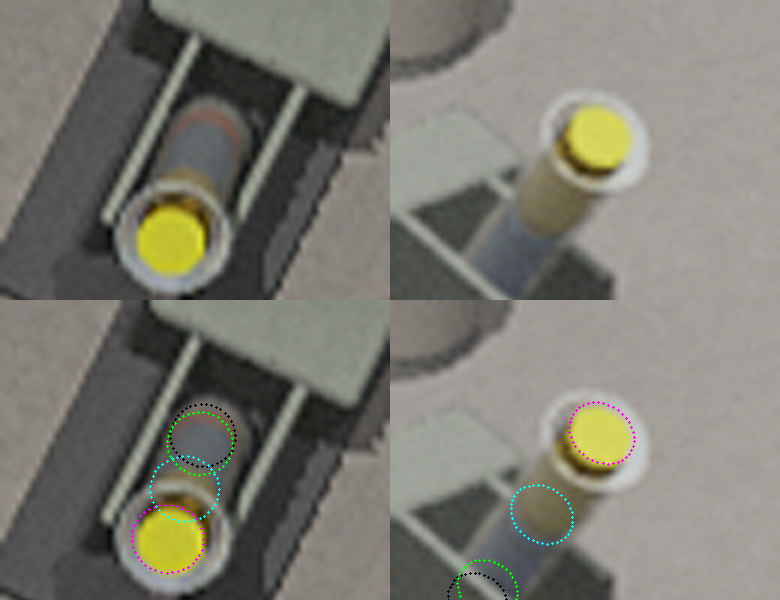

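```bash
python3 - <<'E'
from h import *
a,b=load("side",0)["img"],load("side",26)["img"]
cv2.imwrite("pics/fin.png",np.hstack([a[130:400,200:480],b[130:400,200:480]]))
E
```

```text
(no output)
```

View pics/fin.png

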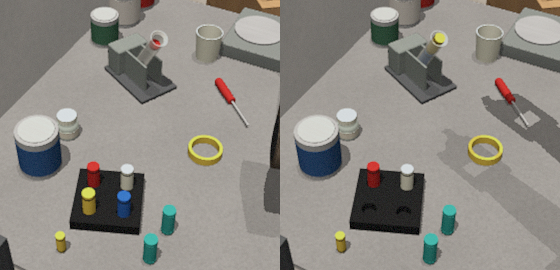

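The before/after pair shows nothing else moved. The red and white cartridges still stand in the rack, and yellow is in the tube mouth. Handing in.

```bash
python3 -c "
from plant import *
print(sign_off())"
```

```text
the job is handed in; nothing more can be done
None
```

I loaded the blue cartridge into the tube, then the yellow one behind it. I pushed the stack with the closed fingertips until it hit a hard stop, where the push force jumped from about 5 N to about 40 N. I then backed the arm clear and handed in at about 26 s.

**Last checks**
- **Yellow:** both views show its top about 5 mm out of the mouth, to within the 1–2 mm I can measure.
- **Follower:** in the top view its red band lies where the fully-home position projects. I judged "home" from this, the yellow top and the hard stop, because the follower joint cannot be read directly.
- **Rack and bench:** in the side view, red and white still stand in the rack, and the other things in the crop I compared have not moved. The scraper lay outside that crop, so I did not compare it.

**What failed or disagreed**
- **First blue grasp:** it closed on nothing, just above the cap. The depth image put the fingertips about 31 mm behind the reported TCP rather than 8 mm ahead of it. I used the measured offset from then on, and it held up in the tilted pose too.
- **Cameras:** they disagreed by about 3 mm, so I used the mean of the two.

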